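# Hook the tape arm into the slotted upright and lock it

### The arm

A 6-joint arm with a two-finger parallel gripper is mounted at the origin on a cart in front of the work surface, level with it; the furniture and walls round the work are solid. World frame = base frame: x ahead of the robot, y to its left, z up, the work surface at z = 0. Lengths are in m, angles in rad, forces in N, time in s.
With the tool pointing down it reaches from about 0.375 to 0.9 m from the base axis. Payload 3.1 kg.
Tool frame: the origin (TCP) lies on the centre line of the jaws, within the pads' length; the fingertips stand 14 mm ahead of it and the grasp point (between the pads) lies 5 mm behind it; y points along the fingers, z is the direction in which the jaws open and shut, and the axes are right-handed (so a half turn about y gives the same grasp; the last joint's range is limited). The gripper opens to 87 mm and grips with 3 to 60 N. Pads are 19 mm wide; open, the fingers measure 117 mm over their backs; the gripper's body (75 mm by 190 mm) begins 51 mm behind the grasp point.
Start: joints at [-1.302, 0.527, 1.433, -0, 1.181, -0.178], TCP at [0.27, -0.564, 0.206] pointing down, gripper open.
Joint ranges: [-3.08, 3.08], [-0.75, 2.2], [0.22, 2.44], [-1.43, 4.57], [0, 2.65], [-2.85, 2.85]. Speed limits (rad/s): [2.79, 2.79, 3.14, 3.14, 3.14, 3.14].

### API

Orientations are given as a unit quaternion [x, y, z, w].
In Python, from rig import robot, vision gives the robot as it stands.
- The arm moves only by the shell command python3 -m crank 'ROWS' [FORCE]. ROWS is JSON, a list of rows, each a list of 7 numbers: the shift along the tool's x, y, z as a fraction of full scale, then the turn, a rotation vector about the tool's x, y, z as a fraction of full scale, then the gripper command: -1 is shut, 1 is fully open, values between are in proportion. In form: [[x, y, z, wx, wy, wz, grip], ...]. A call has 1 to 10 rows; each row is the pose to reach, as a shift and turn from the pose commanded when the call began, along the tool's axes at that moment, turning the shorter way round; what a row does not reach only later rows make up. Full scale, the value 1, is 50 cm for a shift and pi rad for a turn. A row lasts 1/8 s, in which the tool goes at most 62.5 mm and 10.7 degrees, less where a joint would pass 70% of its speed; a pose out of reach is approached as far as the arm can. A call with a number of a shift or a turn outside -1 to 1 is refused whole. A call with a gripper value outside its range is refused whole. The fingers move at their own pace and stop on an object; FORCE is the grip in N (left out, the last holds). Time passes only in rows, so rows that repeat a pose let the fingers close. It gives the time, the measured TCP pose, the force and the opening at its end, in the units of the state.
- robot.get_obs(): the state, without advancing time (a new reading comes with each control period).
- vision.camera(name): name is "side" or "top" or "wrist"; returns the picture (400x640x3 uint8, blue, green, red); there is no depth.
- vision.camera_info(name): a dict with "vfov" (degrees; the focal length in pixels is half the picture's height over the tangent of half this angle, whatever the lens; pixels are square), "cx", "cy" (the principal point, pixels), "world_from_camera" (4x4, takes a point from camera to world coordinates); the wrist camera has in their place "tool_from_camera" (4x4, takes a point from camera to tool coordinates, whose origin is the TCP and whose axes are the tool frame's). Camera axes: x right, y up, looking along -z (the intrinsics and any distortion apply to the point x, -y, -z); pixel columns grow to the right and rows downward; lengths in m; the calibration is good to about 2 mm. The wrist camera is an equidistant fisheye: a pixel r from the principal point sees the ray r / f radians off the axis. A picture is of the moment at which its call begins: read the wrist's pose just before it. camera_info takes no time and is no camera call.
- robot.hand_in(): hands the job in, once; it reports no verdict.
The state is a dict: "time": time; "q": joint angles; "joint_velocities": joint speeds; "joint_torque": joint torques, N m; "position": TCP position; "tool_rot": TCP orientation; "ft_force": force on the tool from outside, world axes, zero at the start; "moment": the same for the moment, N m; "grip_width": finger opening in m.
Only numpy, scipy, OpenCV 4.12 (cv2) and the standard library are available. Lean on these libraries where they do the work, as an engineer would, in place of code of your own. Each camera call takes 0.05 s, during which the arm holds its last target.

### The job

Pick up the blue tape arm, hook its two claws into the two slots of the upright standing on the table, and press it down until it sits home on the red tongue and the brass spring bolt snaps out over its lip, then let go. The slotted strip was clamped by eye and may sit several millimetres too high or too low, so feel for the slots and never force anything; leave the other things on the table where they are.

Things in the scene. Friction and masses are not known exactly. Their poses are not given: they have to be found in the camera images.
- bracket: Blue tape arm, 250 g, standing on its flange. Sizes in mm. Origin: bottom centre of its flat back face; +x out of the back (where the claws point), z up. Flange x -135 to -12, 44 wide, 4 thick, front end turned up. Back post x -34 to 0, 12 wide, to z 92. Lip for the bolt: bottom 5 of the back face, 20 wide, with a pocket 8 deep above it up to z 16.
- bracket_web (a point): Middle of the bracket's web, the place to grip: upright plate 10 mm thick (across the bracket's y), bracket x -100 to -34, top edge at bracket z 66. This point lies at bracket x -72, y 0, z 50; its axes are the bracket's.
- press_pad (a point): Centre of the top of the yellow press pad on the bracket's back post (bracket x -20, y 0, z 92 mm). Pad 26 mm wide, x -36 to 0, flat. To lock, press straight down here with shut fingers.
- claws (a point): Two steel claws on the bracket's back, one above the other, 8 mm thick. Each has a neck 10 high (bracket z 34 to 44 and 78 to 88) reaching back to x 12, and a tooth x 7 to 12 that hangs 15 below the neck. This point: tip of the upper claw's neck, its underside (bracket x 12, y 0, z 78).
- stand: Fixed upright, its face roughly to the robot: grey foot x -50 to 70 mm, 120 wide, 12 thick; clamp socket to z 46; in it an aluminium strip 50 wide, 5 thick, top at z 168. Origin: on the table under the centre of the strip's front face; +x points into the strip, away from where the bracket hangs; z up. A locked bracket has its origin at x 0, y 0, z 50 here, axes alike, less or plus the strip's error (see slots).
- slots (a point): Nominal centre of the lower edge of the upper slot (stand x 0, y 0, z 128 mm). Two slots 13 wide, 28.5 high, open behind: z 84 to 112.5 and 128 to 156.5. The strip with its top, slots, bolt and tongue are firmly clamped but really stand up to 9 mm higher or lower than every number given (not measured). At nominal the claws go in with the bracket's origin at stand z 65 to 68.5.
- bolt (a joint): Brass spring bolt in the strip, 15 wide, nominal stand z 56.5 to 63.5 mm, 5 mm out of the front face; slope on top, flat below. Value in m: 0 = out, grows when pushed back (to 0.007). With the claws in, the lowered lip meets it at bracket z 60 to 63; pressing on (8 to 15 N) pushes it back till it springs out over the lip, bracket home. Over 30 N on the stand is too much.
- tongue (a joint): Small red spring tongue, 9x12 mm, on a dark ledge on the strip below the bolt; its top is nominally at stand z 54 mm. Value in m: 0 = up, grows as the bracket's lip presses it down (about 1 to 3 N); about 0.0025 to 0.0045 when the bracket is home and locked.
- tape_roll_low: White tape roll, 178 across, 21 high, lower of two stacked flat. Origin: centre of its underside. Leave alone.
- tape_roll_high: White tape roll, 176 across, 21 high, upper of two. Origin: centre of its underside. Leave alone.
- masking_tape: Small cream tape roll, 54 across, 18 high. Origin: centre of its underside. Leave alone.
- glue_stick: White glue stick standing up, 26 across, 88 high. Origin: centre of its underside. Leave alone.
- pocket_tape: Grey pocket tape measure, 32x65x54. Origin: centre of its underside. Leave alone.
- wax_pot: Small white round pot, 49 across, 22 high. Origin: centre of its underside. Leave alone.

How it is judged:
On the way:
1. both claws are through the slots and hooked, the back face at the strip (x of bracket in the frame of stand between -0.005 and 0.004 m and y of bracket in the frame of stand between -0.005 and 0.005 m and z of bracket in the frame of stand between 0.039 and 0.08 m), for 0.2 s.
At the end, for the whole second after the job is handed in: The arm hangs at rest, level (0.08 rad) and straight (0.15 rad), its back face on the strip and centred within 5 mm, its underside 39 to 63 mm above the stand's origin and pressing the tongue down (over 1.5 mm), and the bolt is out again over the lip (under 1.5 mm) (x of bracket in the frame of stand between -0.005 and 0.004 m and y of bracket in the frame of stand between -0.005 and 0.005 m and z of bracket in the frame of stand between 0.039 and 0.063 m and angle between the x axis of bracket and the x axis of stand, either way round below 0.15 rad and angle between bracket's own z axis and vertical below 0.08 rad and value of joint bolt below 0.0015 m and value of joint tongue above 0.0015 m and linear speed of bracket below 0.02 m/s); the robot touches nothing.
It fails at once if the bracket presses on the stand with more than 30 N (contact force between bracket and stand above 30 N).
It fails at once if another thing on the table is moved by more than 20 mm (distance of any of tape_roll_low, tape_roll_high, masking_tape, glue_stick, pocket_tape, wax_pot from where it was at the start of the episode above 0.02 m).
It also fails if it takes over 67 s, if anything falls off the work surface, if the arm or the gripper's body presses on something with over 40 N, if the wrist force passes 120 N, or if a joint passes its speed limit or range.

## Working session

There is one attempt and no reset: what is moved stays moved. The work goes in short steps, Python scripts to look and compute and a shell command to move; the robot and the scene stay as the last step left them, time stands still between calls to the robot, and variables do not carry over. Pictures are saved under pics/ and viewed, and the job is handed in when it is done.

```bash
ls; mkdir -p pics; python3 - <<'E'
from rig import robot, vision
import cv2, json
o=robot.get_obs()
for k,v in o.items(): print(k,v)
for n in ("side","top","wrist"):
    i=vision.camera_info(n); print(n,i)
    cv2.imwrite(f"pics/a_{n}.png",vision.camera(n))
E
```

```text
pics
time 0.0
q [-1.30245868e+00  5.28463562e-01  1.43388676e+00 -1.23176016e-05
  1.18139956e+00 -1.78488972e-01]
joint_velocities [-5.58036125e-04  8.02408852e-05 -1.73407665e-03  4.05566511e-04
 -7.18933747e-04  4.14380055e-04]
joint_torque [ 2.47139214e-03 -4.40028334e+01 -1.76593333e+01  6.35309145e-02
  5.82491315e-02 -1.61283820e-04]
position [ 0.26989049 -0.56287923  0.20527822]
tool_rot [-0.15670595  0.69029395 -0.68877046  0.1566294 ]
ft_force [-0.32534787  0.23350076  0.5228366 ]
moment [-0.05239023 -0.0106759   0.0366344 ]
grip_width 0.08719586315762362
side {'vfov': 46.93281824190806, 'cx': 323.15132919362765, 'cy': 204.02841270875302, 'world_from_camera': array([[-0.88677135,  0.27614226, -0.37065082,  0.0478616 ],
       [-0.46176891, -0.4943294 ,  0.73648348,  0.84757619],
       [ 0.02015061,  0.82424748,  0.56587106,  0.77848153],
       [ 0.        ,  0.        ,  0.        ,  1.        ]])}
top {'vfov': 48.40485013025772, 'cx': 323.34992645968964, 'cy': 198.6149133171261, 'world_from_camera': array([[ 0.01392926,  0.99268031, -0.1199657 ,  0.35730157],
       [-0.99932899,  0.01788537,  0.03196364, -0.02220128],
       [ 0.03387531,  0.11943998,  0.99226335,  1.22962578],
       [ 0.        ,  0.        ,  0.        ,  1.        ]])}
wrist {'vfov': 65.70646984690485, 'cx': 319.2565944143832, 'cy': 199.77528025002, 'tool_from_camera': array([[ 9.04285701e-04, -9.59181754e-01, -2.82788869e-01,
        -7.78991371e-02],
       [ 1.06348460e-04,  2.82789075e-01, -9.59182114e-01,
        -1.78071759e-01],
       [ 9.99999585e-01,  8.37300509e-04,  3.57729619e-04,
        -6.17716031e-04],
       [ 0.00000000e+00,  0.00000000e+00,  0.00000000e+00,
         1.00000000e+00]])}
```

View pics/a_side.png

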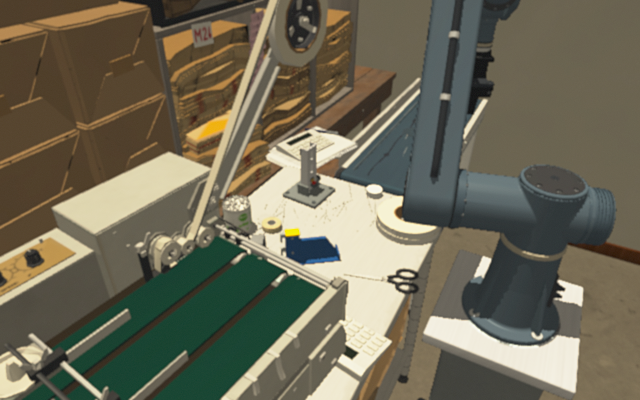

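View pics/a_top.png

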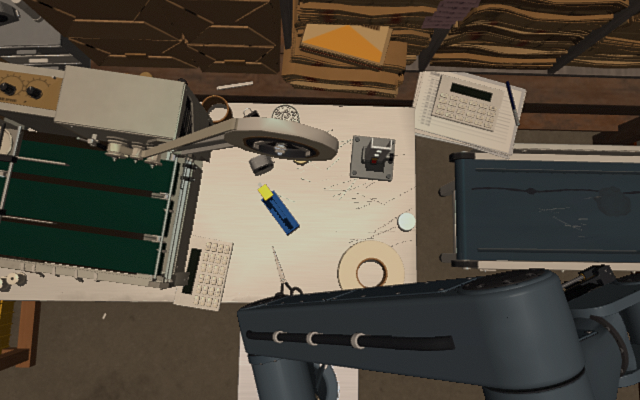

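View pics/a_wrist.png

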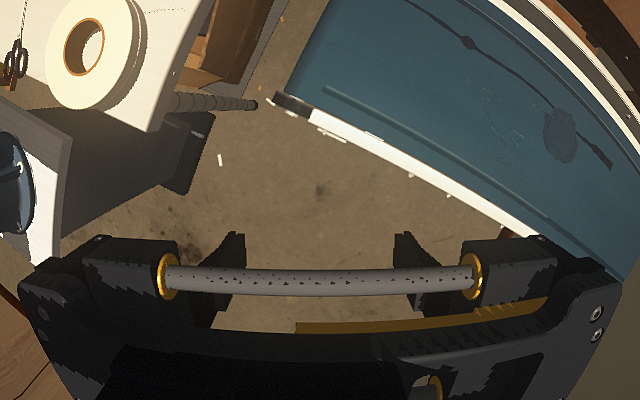

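The side view shows the blue bracket at about (312,247) with its yellow pad at (292,233), and the stand at (308,170). In the top view the bracket is at (278,210) and the stand at (375,155). A machine arm with a reel overhangs the area near (285,140). I'll enlarge these regions.

```bash
python3 - <<'E'
import cv2
t=cv2.imread("pics/a_top.png"); s=cv2.imread("pics/a_side.png")
cv2.imwrite("pics/z_top.png",cv2.resize(t[95:245,230:430],None,fx=4,fy=4,interpolation=cv2.INTER_CUBIC))
cv2.imwrite("pics/z_side.png",cv2.resize(s[130:280,220:420],None,fx=4,fy=4,interpolation=cv2.INTER_CUBIC))
E
```

```text
(no output)
```

View pics/z_top.png

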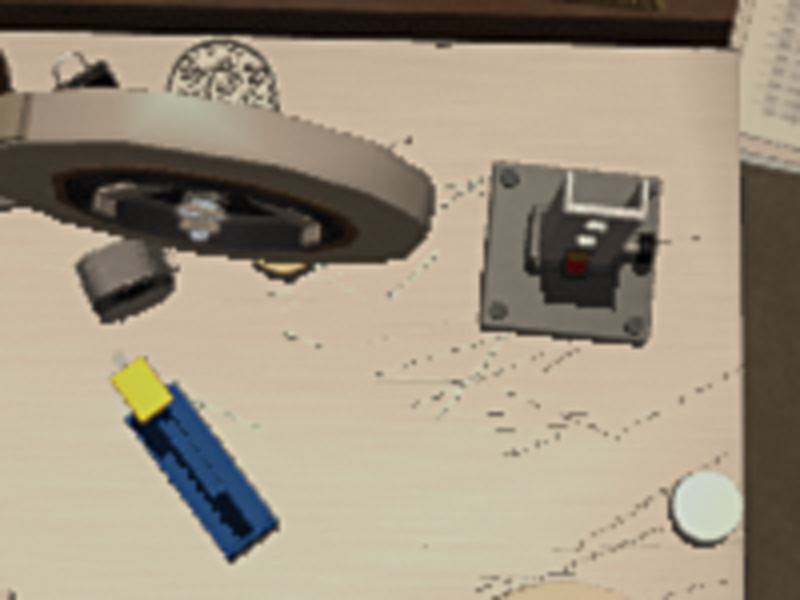

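View pics/z_side.png

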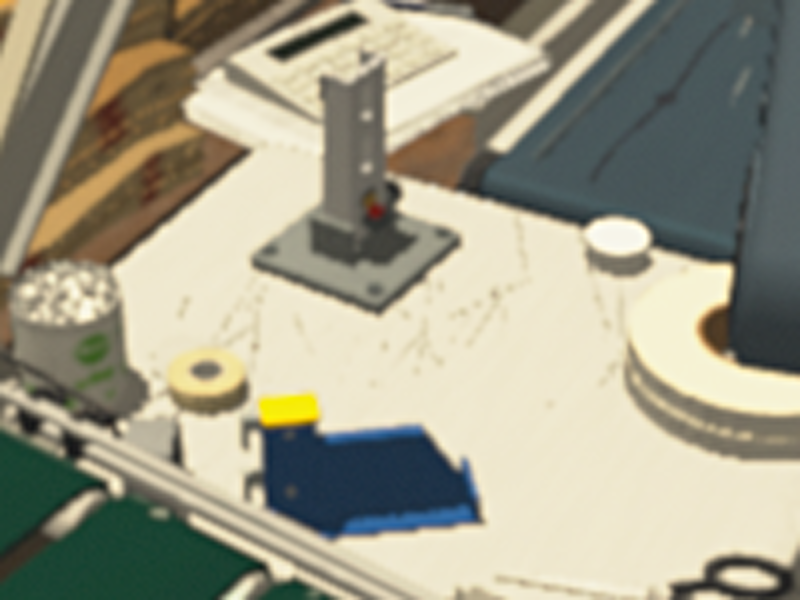

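```bash
cat > h.py <<'E'
import numpy as np, json
from scipy.spatial.transform import Rotation as R
from scipy.optimize import least_squares
from rig import robot, vision
def T_tool(o):
    T=np.eye(4);T[:3,:3]=R.from_quat(o["tool_rot"]).as_matrix();T[:3,3]=o["position"];return T
def proj(name,P,T=None):
    i=vision.camera_info(name); f=200/np.tan(np.radians(i["vfov"])/2)
    W=i["world_from_camera"] if name!="wrist" else T@i["tool_from_camera"]
    P=np.atleast_2d(P); C=(P-W[:3,3])@W[:3,:3]
    v=C*[1,-1,-1]
    if name=="wrist":
        r=np.hypot(v[:,0],v[:,1]); th=np.arctan2(r,v[:,2]); k=f*th/np.maximum(r,1e-9)
        return np.c_[i["cx"]+k*v[:,0],i["cy"]+k*v[:,1]]
    return np.c_[i["cx"]+f*v[:,0]/v[:,2],i["cy"]+f*v[:,1]/v[:,2]]
def world(p,yaw,P):
    P=np.atleast_2d(P);c,s=np.cos(yaw),np.sin(yaw)
    return np.c_[p[0]+c*P[:,0]-s*P[:,1],p[1]+s*P[:,0]+c*P[:,1],(p[2] if len(p)>2 else 0)+P[:,2]]
def zt(u,v): return [u/4+230-.4,v/4+95-.4]
def zs(u,v): return [u/4+220-.4,v/4+130-.4]
E
python3 - <<'E'
from h import *
BT=[((0,13,92),(112,377)),((0,-13,92),(143,357)),((-36,-13,92),(173,402)),((-36,13,92),(143,424))]
BS=[((0,13,92),(264,428)),((0,-13,92),(258,402)),((-36,-13,92),(314,395)),((-36,13,92),(320,420))]
ST=[((70,60,12),(497,162)),((70,-60,12),(660,178)),((-50,-60,12),(648,340)),((-50,60,12),(483,325))]
SS=[((-50,60,12),(378,300)),((-50,-60,12),(460,236)),((70,60,12),(253,258))]
def fit(t,s,x0,name):
    def res(q):
        r=[]
        for cam,L,z in(("top",t,zt),("side",s,zs)):
            if not L: continue
            P=world(q[:2],q[2],np.array([a for a,_ in L])/1000)
            r.append(proj(cam,P)-np.array([z(*b) for _,b in L]))
        return np.vstack(r).ravel()
    s_=least_squares(res,x0); print(name,s_.x.round(4)); print(s_.fun.reshape(-1,2).round(1).tolist()); return s_.x
b=fit(BT,BS,[.5,.1,.6],"bracket"); fit(BT,[],b,"top");fit([],BS,b,"side")
st=fit(ST,SS,[.6,-.1,0],"stand");fit(ST,[],st,"top");fit([],SS,st,"side")
print("flange front", [(proj("top",world(b[:2],b[2],[[-.135,y,0],[-.135,y,.02]]))-[230,95])*4 for y in(.022,-.022)])
# strip top predicted
for dz in(-9,0,9):
  P=world(st[:2],st[2],np.array([[0,25,168+dz],[0,-25,168+dz],[0,-6.5,156.5+dz],[0,0,54+dz]])/1000)
  print(dz,((proj("side",P)-[219.6,129.6])*4).round(0).tolist(),((proj("top",P)-[229.6,94.6])*4).round(0).tolist())
E
```

```text
bracket [0.5235 0.104  0.6485]
[[-1.5, 0.5], [-1.0, -0.4], [-0.3, -0.4], [-1.1, 0.0], [-0.1, -1.5], [0.3, -1.6], [1.0, -1.1], [0.8, -0.9]]
top [0.5238 0.101  0.614 ]
[[-0.4, 0.3], [0.3, -0.3], [0.6, -0.1], [-0.4, 0.1]]
side [0.5214 0.1096 0.7009]
[[-0.3, -0.0], [-0.4, -0.1], [0.2, -0.1], [0.6, 0.2]]
stand [ 0.6136 -0.1963 -0.0785]
[[-1.0, -0.7], [0.6, -0.5], [0.4, 0.8], [-1.1, 0.4], [0.7, 0.6], [1.1, -1.6], [-1.2, -1.3]]
top [ 0.6136 -0.1971 -0.0762]
[[-0.8, -0.7], [0.8, -0.6], [0.8, 0.8], [-0.8, 0.5]]
side [ 0.6123 -0.1929 -0.0798]
[[0.5, 1.3], [1.0, -1.0], [-1.5, -0.7]]
flange front [array([[223.25131021, 561.00992694],
       [221.77766199, 559.89384643]]), array([[275.11180021, 523.16139412],
       [274.49536458, 521.42752514]])]
-9 [[350.0, 87.0], [388.0, 60.0], [374.0, 84.0], [369.0, 208.0]] [[564.0, 212.0], [644.0, 220.0], [611.0, 221.0], [577.0, 255.0]]
0 [[350.0, 76.0], [389.0, 49.0], [375.0, 73.0], [369.0, 198.0]] [[566.0, 209.0], [647.0, 217.0], [614.0, 218.0], [579.0, 252.0]]
9 [[350.0, 65.0], [389.0, 38.0], [375.0, 62.0], [369.0, 188.0]] [[568.0, 205.0], [649.0, 213.0], [616.0, 215.0], [581.0, 249.0]]
```

```bash
python3 - <<'E'
import cv2
t=cv2.imread("pics/a_top.png"); s=cv2.imread("pics/a_side.png")
a=cv2.resize(t[125:190,340:405],None,fx=8,fy=8,interpolation=cv2.INTER_CUBIC)
b=cv2.resize(s[138:214,280:340],None,fx=8,fy=8,interpolation=cv2.INTER_CUBIC)[:600]
b=cv2.copyMakeBorder(b,0,8,0,0,0) if b.shape[0]<0 else b
cv2.imwrite("pics/zz_t.png",a);cv2.imwrite("pics/zz_s.png",b)
E
```

```text
(no output)
```

View pics/zz_t.png

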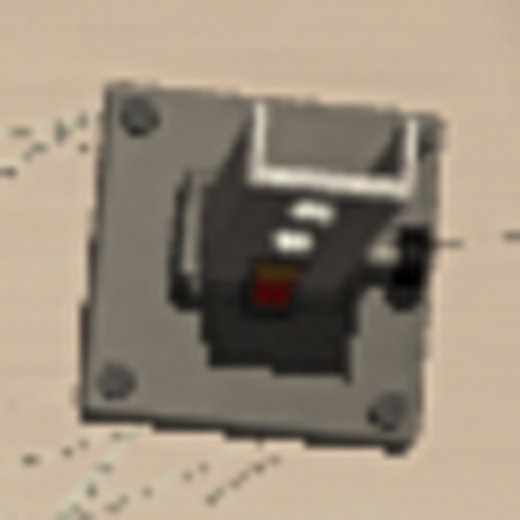

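View pics/zz_s.png

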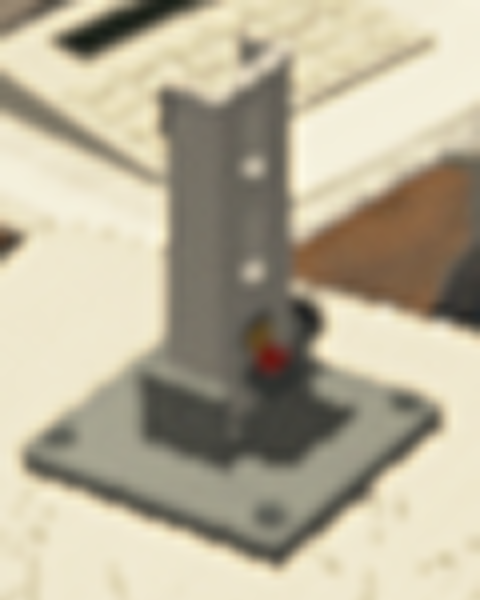

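```bash
python3 - <<'E'
from h import *
def tri(a,b):
    f=lambda P: np.r_[proj("top",P)[0]-a,proj("side",P)[0]-b]
    s=least_squares(f,[.6,.1,.3]); return s.x.round(3),s.fun.round(1)
print("hub",tri((280,149),(302,30)))
print("lower arm end", tri((195,150),(205,232)))
o=robot.get_obs();print(R.from_quat(o["tool_rot"]).as_matrix().round(3))
E
python3 - <<'E'
import cv2
cv2.imwrite("pics/zz_s2.png",cv2.resize(cv2.imread("pics/a_side.png")[0:150,180:360],None,fx=4,fy=4,interpolation=cv2.INTER_CUBIC))
E
```

```text
hub (array([0.517, 0.025, 0.545]), array([-0.1, -0.2,  0.3,  0.1]))
lower arm end (array([0.612, 0.263, 0.163]), array([-2.6, -5.1,  4.9,  1.4]))
[[-0.902 -0.     0.432]
 [-0.432  0.002 -0.902]
 [-0.    -1.    -0.002]]
```

View pics/zz_s2.png

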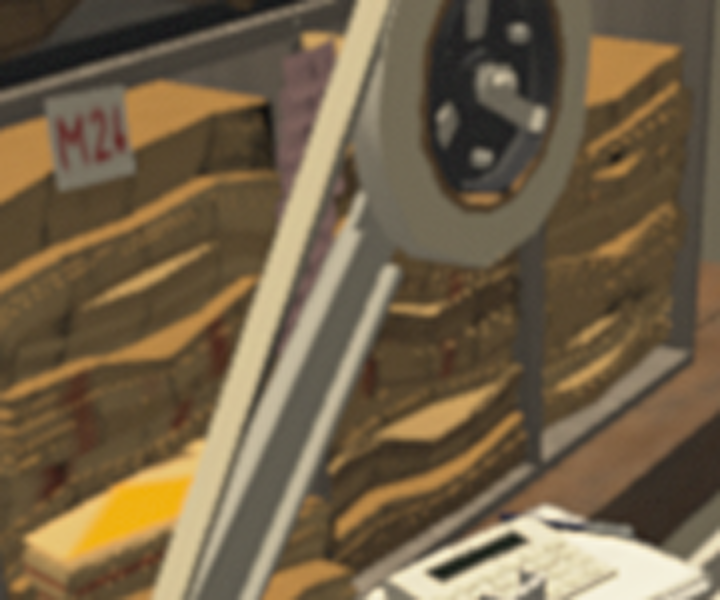

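```bash
cat >> h.py <<'E'
def Rdown(az,tilt=0.0):
    # tool y down, tool x at azimuth az ; z = x cross y
    x=np.array([np.cos(az),np.sin(az),0]);y=np.array([0,0,-1.]);return np.c_[x,y,np.cross(x,y)]
def goal(pos,az):
    o=robot.get_obs();T=T_tool(o)
    d=T[:3,:3].T@(np.array(pos)-T[:3,3])/.5
    w=R.from_matrix(T[:3,:3].T@Rdown(az)).as_rotvec()/np.pi
    print("row",d.round(4),w.round(4),"| pos",o["position"].round(4),"az",round(np.arctan2(T[1,0],T[0,0]),4),"t",o["time"],"F",o["ft_force"].round(2),"g",round(o["grip_width"],4))
E
python3 -c "
from h import *
print(Rdown(-2.695).round(2))
goal([.40,-.2,.14],-np.pi/2)"
```

```text
[[-0.9   0.    0.43]
 [-0.43  0.   -0.9 ]
 [ 0.   -1.    0.  ]]
row [-0.5484  0.132  -0.5422] [ 0.0004 -0.3578 -0.0004] | pos [ 0.2699 -0.5631  0.2055] az -2.6948 t 0.15 F [ 0.14 -0.75 -0.13] g 0.0868
```

```bash
python3 -m crank '[[-0.3,0,-0.3,0,-0.18,0,1],[-0.548,0.06,-0.542,0,-0.358,0,1],[-0.548,0.06,-0.542,0,-0.358,0,1],[-0.548,0.06,-0.542,0,-0.358,0,1],[-0.548,0.06,-0.542,0,-0.358,0,1],[-0.548,0.13,-0.542,0,-0.358,0,1],[-0.548,0.13,-0.542,0,-0.358,0,1],[-0.548,0.13,-0.542,0,-0.358,0,1],[-0.548,0.13,-0.542,0,-0.358,0,1],[-0.548,0.13,-0.542,0,-0.358,0,1]]' 20
python3 - <<'E'
from h import *
import cv2
goal([.4,-.2,.14],-np.pi/2)
o=robot.get_obs(); im=vision.camera("wrist"); cv2.imwrite("pics/b.png",im); np.save("b.npy",T_tool(o))
E
```

```text
time: 1.4
position: [0.4004, -0.2024, 0.1418]
tool_rot: [0.5, -0.5, 0.501, -0.5]
ft_force: [-0.2, -0.4, -0.2]
grip_width: 0.0871
row [-0.0049  0.0037 -0.0009] [-0.0004 -0.0003  0.0005] | pos [ 0.4004 -0.2024  0.1418] az -1.5717 t 1.4 F [-0.2  -0.37 -0.23] g 0.0871
```

View pics/b.png

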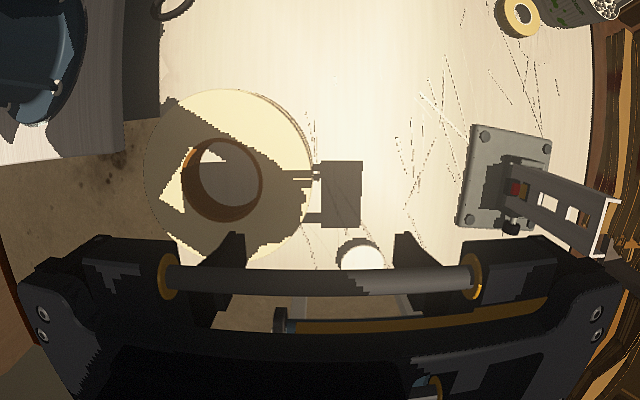

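The stand is at the right, with its foot at (458–550, 125–240). The slots are the bright holes at about (545,199) and (574,215), and the red tongue is at (515,187). I'll zoom in.

```bash
python3 - <<'E'
import cv2
a=cv2.imread("pics/b.png")[115:270,440:640]
cv2.imwrite("pics/b_z.png",cv2.resize(a,None,fx=4,fy=4,interpolation=cv2.INTER_CUBIC)[:600])
a=cv2.imread("pics/b.png")[165:235,500:580]
cv2.imwrite("pics/b_zz.png",cv2.resize(a,None,fx=8,fy=8,interpolation=cv2.INTER_CUBIC))
E
```

```text
(no output)
```

View pics/b_z.png

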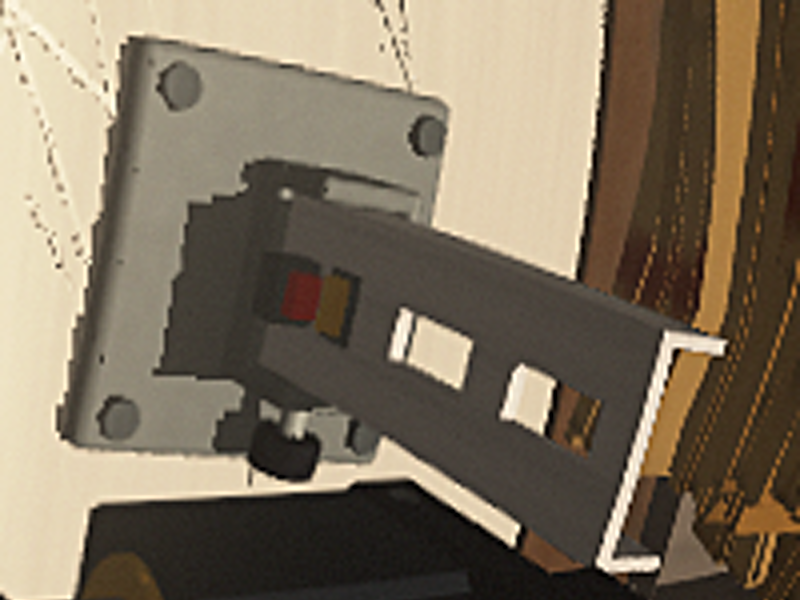

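View pics/b_zz.png

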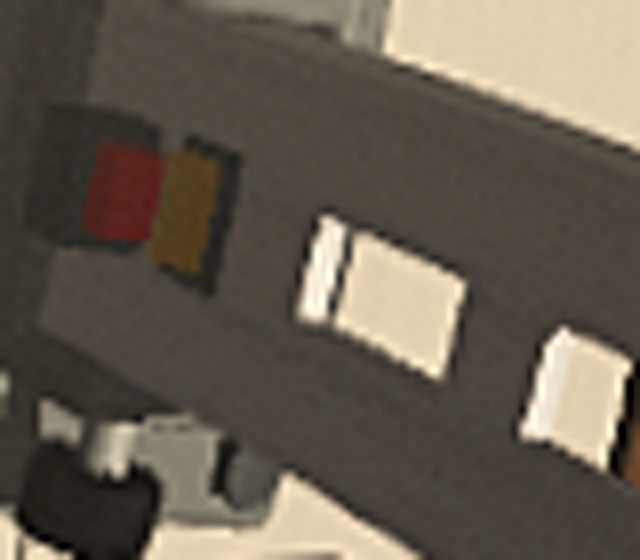

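```bash
python3 - <<'E'
from h import *
T=np.load("b.npy")
z8=lambda u,v:[500+u/8-.45,165+v/8-.45]; z4=lambda u,v:[440+u/4-.4,115+v/4-.4]
S=[((0,6.5,84),z8(320,213)),((0,-6.5,84),z8(296,320)),((0,6.5,112.5),z8(468,285)),((0,-6.5,112.5),z8(440,380)),
((0,6.5,128),z8(562,327)),((0,-6.5,128),z8(520,438)),((0,6.5,156.5),z4(606,402)),((0,-6.5,156.5),z4(588,452)),((0,25,168),z4(664,331)),((0,-25,168),z4(600,563))]
F=[((-50,60,12),z4(130,38)),((70,60,12),z4(447,100)),((-50,-60,12),z4(72,444))]
Sp=np.array([a for a,_ in S])/1e3;Fp=np.array([a for a,_ in F])/1e3;px=np.array([b for _,b in S+F])
def res(q,full=False):
    P=np.vstack([world([q[0],q[1],q[3]],q[2],Sp),world(q[:2],q[2],Fp)])
    return (proj("wrist",P,T)-px).ravel()
s=least_squares(res,[.613,-.196,-.078,0]);print(s.x.round(4));print(s.fun.reshape(-1,2).round(1).tolist())
def r2(q): return res(q)[:20]
s2=least_squares(r2,s.x);print("strip only",s2.x.round(4));print(s2.fun.reshape(-1,2).round(1).tolist())
# with camera xyz offset estimated too, regularised
def r3(q):
    T2=T.copy();T2[:3,3]+=q[4:7]
    P=np.vstack([world([q[0],q[1],q[3]],q[2],Sp),world(q[:2],q[2],Fp)])
    return np.r_[(proj("wrist",P,T2)-px).ravel()/.5,q[4:7]/.002]
s3=least_squares(r3,np.r_[s.x,0,0,0]);print("off",s3.x.round(4))
E
```

```text
[ 0.6123 -0.1923 -0.0625 -0.0024]
[[0.1, -0.5], [0.3, -1.0], [-0.2, -1.1], [0.0, 0.8], [-1.1, -1.2], [0.6, -0.7], [-0.4, -0.2], [-0.2, 2.8], [0.7, -1.1], [-1.0, 2.4], [1.6, -1.4], [1.1, -1.7], [-0.5, 2.3]]
strip only [ 0.6178 -0.1939 -0.0533 -0.0072]
[[0.9, -0.0], [1.2, -0.8], [0.2, -0.8], [0.6, 0.8], [-0.9, -1.1], [0.9, -0.9], [-0.8, -0.3], [-0.4, 2.3], [-0.3, -0.7], [-1.1, 1.1]]
off [ 0.6159 -0.1934 -0.0634  0.0015  0.     -0.      0.007 ]
```

```bash
python3 -m crank '[[0,-0.06,0.18,0.06,0,0,1],[0,-0.04,0.18,0.12,0,0,1],[0,-0.04,0.18,0.18,0,0,1],[0,-0.04,0.18,0.25,0,0,1],[0,-0.04,0.18,0.25,0,0,1],[0,-0.04,0.18,0.25,0,0,1],[0,-0.04,0.18,0.25,0,0,1]]' 20
python3 - <<'E'
from h import *
import cv2
o=robot.get_obs(); im=vision.camera("wrist"); cv2.imwrite("pics/c.png",im); np.save("c.npy",T_tool(o))
print(T_tool(o).round(3),o["q"].round(2))
E
```

```text
time: 2.33
position: [0.4917, -0.1961, 0.1608]
tool_rot: [-0.274, 0.281, -0.643, 0.657]
ft_force: [0.1, 0.2, 1.1]
grip_width: 0.0868
[[ 0.014  0.692  0.722  0.492]
 [-1.     0.022 -0.001 -0.196]
 [-0.017 -0.722  0.692  0.161]
 [ 0.     0.     0.     1.   ]] [-0.98  0.47  2.26  1.65  0.63 -2.51]
```

View pics/c.png

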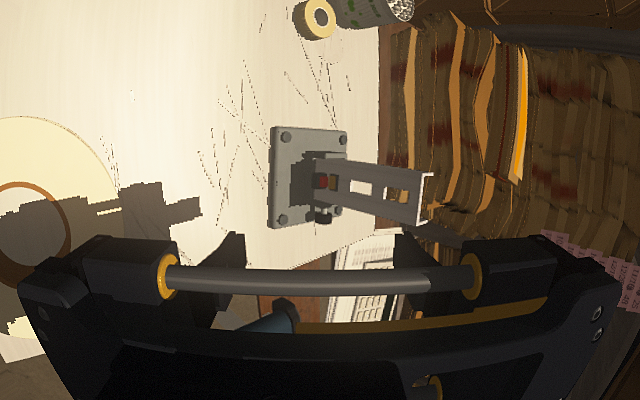

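```bash
python3 - <<'E'
import cv2
a=cv2.imread("pics/c.png")[115:235,260:440]
cv2.imwrite("pics/c_z.png",cv2.resize(a,None,fx=4.4,fy=4.4,interpolation=cv2.INTER_CUBIC))
a=cv2.imread("pics/c.png")[150:230,340:440]
cv2.imwrite("pics/c_zz.png",cv2.resize(a,None,fx=7,fy=7,interpolation=cv2.INTER_CUBIC))
E
```

```text
(no output)
```

View pics/c_z.png

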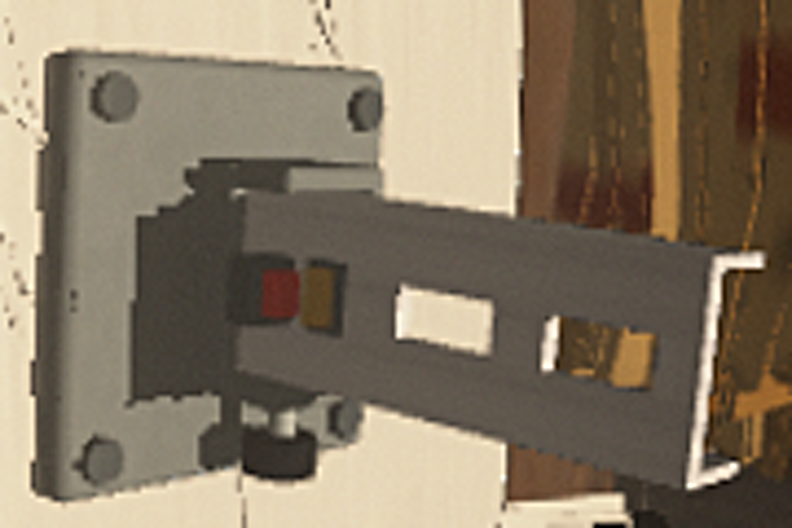

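View pics/c_zz.png

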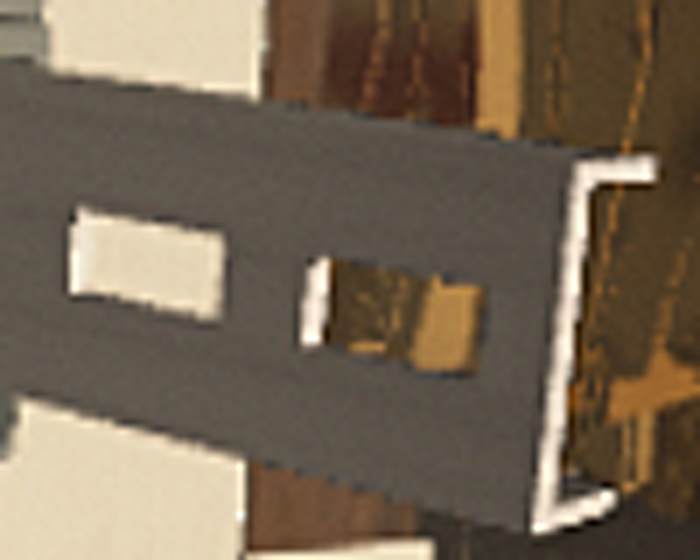

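```bash
cat > fit2.py <<'E'
from h import *
Tb=np.load("b.npy");Tc=np.load("c.npy")
z8=lambda u,v:[500+u/8-.45,165+v/8-.45]; z4=lambda u,v:[440+u/4-.4,115+v/4-.4]
z7=lambda u,v:[340+u/7-.43,150+v/7-.43]; y4=lambda u,v:[260+u/4.4-.4,115+v/4.4-.4]
pts=[(0,6.5,84),(0,-6.5,84),(0,6.5,112.5),(0,-6.5,112.5),(0,6.5,128),(0,-6.5,128),(0,6.5,156.5),(0,-6.5,156.5),(0,25,168),(0,-25,168)]
pb=[z8(320,213),z8(296,320),z8(468,285),z8(440,380),z8(562,327),z8(520,438),z4(606,402),z4(588,452),z4(664,331),z4(600,563)]
pc=[z7(78,207),z7(69,292),z7(225,235),z7(220,320),z7(315,257),z7(301,343),z7(487,287),z7(475,375),z7(572,158),z7(533,528)]
Sp=np.array(pts)/1e3;pb=np.array(pb);pc=np.array(pc)
Ff=np.array([(-50,60,0),(-50,-60,0),(-50,60,12),(-50,-60,12),(70,60,12)])/1e3
pf=np.array([y4(47,50),y4(33,490),y4(70,53),y4(62,497),y4(383,72)])
E
python3 - <<'E'
from fit2 import *
def mk(views,foot):
    def res(q):
        P=world([q[0],q[1],q[3]],q[2],Sp); r=[]
        if 'b' in views: r.append(proj("wrist",P,Tb)-pb)
        if 'c' in views: r.append(proj("wrist",P,Tc)-pc)
        if foot: r.append(proj("wrist",world(q[:2],q[2],Ff),Tc)-pf)
        return np.vstack(r).ravel()
    s=least_squares(res,[.613,-.196,-.078,0],loss='soft_l1');print(views,foot,s.x.round(4));print(s.fun.reshape(-1,2).round(1).tolist())
mk('b',0);mk('c',0);mk('bc',0);mk('c',1);mk('bc',1)
E
```

```text
b 0 [ 0.6161 -0.1937 -0.0475 -0.0057]
[[0.7, 0.0], [1.0, -0.7], [0.1, -0.7], [0.5, 1.0], [-0.9, -0.9], [0.9, -0.6], [-0.7, 0.0], [-0.3, 2.7], [-0.1, -0.5], [-0.9, 1.7]]
c 0 [ 0.6174 -0.1939 -0.0626 -0.0064]
[[-0.1, -0.1], [0.5, -0.5], [0.0, -0.1], [-0.2, 0.2], [-0.4, -0.8], [0.5, -0.3], [-0.3, -0.2], [0.0, 0.7], [0.1, 0.5], [-0.1, 0.3]]
bc 0 [ 0.6163 -0.1937 -0.0525 -0.0058]
[[0.8, -0.0], [1.2, -0.7], [0.3, -0.8], [0.6, 0.9], [-0.8, -1.0], [1.0, -0.7], [-0.5, -0.1], [-0.2, 2.6], [0.1, -0.6], [-0.9, 1.6], [-0.3, -0.1], [0.3, -0.4], [-0.2, -0.0], [-0.3, 0.3], [-0.5, -0.7], [0.4, -0.2], [-0.3, -0.1], [0.0, 0.9], [0.1, 0.5], [0.0, 0.5]]
c 1 [ 0.614  -0.193  -0.0734 -0.0042]
[[-0.5, -0.2], [-0.1, -0.4], [-0.2, -0.1], [-0.5, 0.3], [-0.5, -0.8], [0.4, -0.1], [-0.0, -0.1], [0.2, 1.0], [0.7, 0.2], [0.1, 0.9], [-0.3, -0.7], [0.5, 1.7], [0.7, -1.4], [-0.3, 2.7], [1.5, -1.0]]
bc 1 [ 0.6142 -0.1931 -0.0722 -0.0043]
[[0.4, -0.2], [0.5, -0.8], [-0.0, -0.9], [0.1, 0.9], [-1.0, -1.1], [0.6, -0.7], [-0.6, -0.1], [-0.4, 2.8], [0.4, -0.7], [-1.4, 2.0], [-0.4, -0.1], [0.0, -0.4], [-0.1, -0.1], [-0.4, 0.4], [-0.4, -0.7], [0.4, -0.1], [0.0, -0.1], [0.3, 1.0], [0.8, 0.3], [0.2, 1.0], [-0.2, -0.6], [0.7, 1.8], [0.8, -1.2], [-0.1, 2.8], [1.6, -1.0]]
```

```bash
python3 -c "
from h import *
goal([.40,-.15,.18],-1.4)"
```

```text
row [-0.0952 -0.1521 -0.1023] [-0.2425 -0.0501  0.014 ] | pos [ 0.4901 -0.1962  0.1595] az -1.5587 t 2.375 F [-1.13  0.14 -1.24] g 0.0871
```

```bash
python3 -m crank '[[-0.03,-0.1,-0.06,-0.06,-0.0125,0.004,1],[-0.06,-0.14,-0.1,-0.12,-0.025,0.007,1],[-0.095,-0.152,-0.102,-0.18,-0.038,0.01,1],[-0.095,-0.152,-0.102,-0.2425,-0.05,0.014,1],[-0.095,-0.152,-0.102,-0.2425,-0.05,0.014,1],[-0.095,-0.152,-0.102,-0.2425,-0.05,0.014,1],[-0.095,-0.152,-0.102,-0.2425,-0.05,0.014,1]]' 20
python3 -c "
from h import *
goal([.44,0.04,.17],-.4)"
```

```text
time: 3.25
position: [0.4038, -0.151, 0.1828]
tool_rot: [0.543, -0.454, 0.456, -0.54]
ft_force: [-0.7, 0.7, -0.5]
grip_width: 0.0871
row [-0.3639  0.0238  0.1376] [ 0.0012 -0.3173  0.0011] | pos [ 0.4038 -0.151   0.1828] az -1.3967 t 3.25 F [-0.72  0.74 -0.49] g 0.0871
```

```bash
python3 -m crank '[[-0.12,0.01,0.04,0,-0.058,0,1],[-0.24,0.024,0.09,0,-0.116,0,1],[-0.364,0.024,0.1376,0,-0.174,0,1],[-0.364,0.024,0.1376,0,-0.232,0,1],[-0.364,0.024,0.1376,0,-0.29,0,1],[-0.364,0.024,0.1376,0,-0.317,0,1],[-0.364,0.024,0.1376,0,-0.317,0,1]]' 20
python3 -c "
from h import *
goal([.47,0.065,.16],.63)"
```

```text
time: 4.12
position: [0.4384, 0.0418, 0.1702]
tool_rot: [-0.693, 0.141, -0.142, 0.693]
ft_force: [0.0, 0.1, 0.8]
grip_width: 0.087
row [0.0399 0.0205 0.0675] [-2.000e-04 -3.287e-01  2.000e-04] | pos [0.4384 0.0418 0.1702] az -0.4027 t 4.125 F [0.   0.1  0.83] g 0.087
```

```bash
python3 -m crank '[[0.01,0,0.02,0,-0.058,0,1],[0.02,0.01,0.04,0,-0.116,0,1],[0.04,0.02,0.0675,0,-0.174,0,1],[0.04,0.02,0.0675,0,-0.232,0,1],[0.04,0.02,0.0675,0,-0.29,0,1],[0.04,0.02,0.0675,0,-0.329,0,1],[0.04,0.02,0.0675,0,-0.329,0,1],[0.04,0.02,0.0675,0,-0.329,0,1]]' 20
python3 - <<'E'
from h import *
import cv2
o=robot.get_obs(); im=vision.camera("wrist"); np.save("d.npy",T_tool(o)); cv2.imwrite("pics/d.png",im)
goal([.47,.065,.16],.63)
cv2.imwrite("pics/d_z.png",cv2.resize(im[0:260,200:440],None,fx=2.3,fy=2.3,interpolation=cv2.INTER_CUBIC))
E
```

```text
time: 5.12
position: [0.4694, 0.0656, 0.1598]
tool_rot: [-0.671, -0.219, 0.219, 0.673]
ft_force: [0.7, -0.3, 0.1]
grip_width: 0.0871
row [ 0.0002 -0.0004 -0.0019] [-0.0008  0.0004  0.0002] | pos [0.4693 0.0657 0.1598] az 0.6311 t 5.175 F [ 0.53 -0.53 -0.65] g 0.0869
```

View pics/d.png

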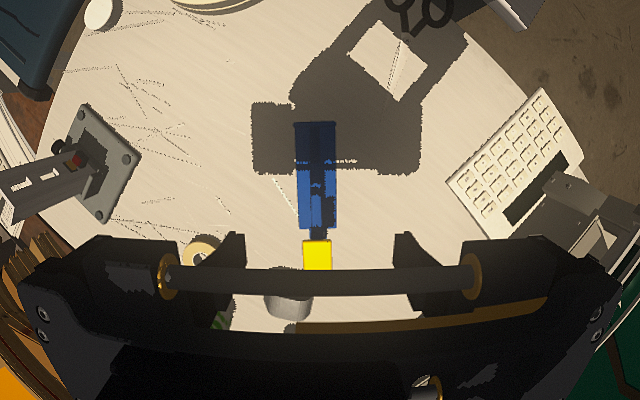

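The bracket lies almost straight below the gripper. Its flange spans columns 293–338 and rows 122–228, and the yellow pad is at (317,254) between the open fingers.

```bash
python3 - <<'E'
import cv2
im=cv2.imread("pics/d.png")
cv2.imwrite("pics/d_z.png",cv2.resize(im[115:275,260:375],None,fx=3.7,fy=3.7,interpolation=cv2.INTER_CUBIC))
E
```

```text
(no output)
```

View pics/d_z.png

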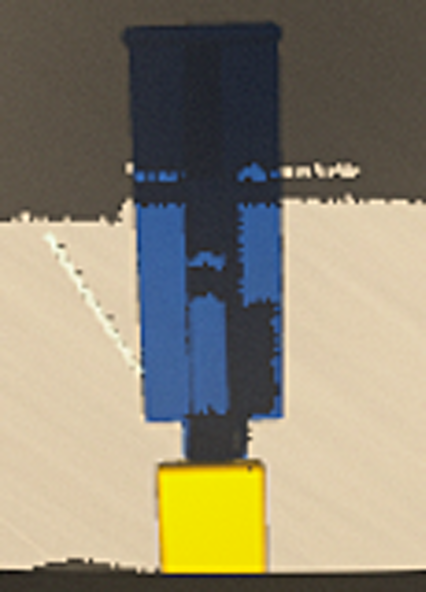

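```bash
python3 - <<'E'
from h import *
T=np.load("d.npy")
z=lambda u,v:[260+u/3.7-.4,115+v/3.7-.4]
L=[((-36,-13,92),z(158,462)),((-36,13,92),z(267,460)),((-12,-22,4),z(147,419)),((-12,22,4),z(283,418))]
P=np.array([a for a,_ in L])/1e3;px=np.array([b for _,b in L])
f=lambda q:(proj("wrist",world(q[:2],q[2],P),T)-px).ravel()
s=least_squares(f,[.523,.103,.63]);print(s.x.round(4),s.fun.reshape(-1,2).round(1).tolist())
for q in (s.x,[.5235,.104,.63]):
  for h in(0,10,20,30): print(((proj("wrist",world(q[:2],q[2],[[-.135,-.022,h/1e3],[-.135,.022,h/1e3]]),T)-[259.6,114.6])*3.7).round(0).tolist())
  print("web",world(q[:2],q[2],[[-.072,0,.05]]))
E
```

```text
[0.5239 0.1043 0.6425] [[-0.3, -0.0], [0.3, 0.1], [-0.6, 0.0], [0.6, -0.2]]
[[134.0, 19.0], [284.0, 17.0]]
[[131.0, 20.0], [286.0, 18.0]]
[[128.0, 21.0], [288.0, 19.0]]
[[126.0, 22.0], [291.0, 20.0]]
web [[0.46622855 0.06118579 0.05      ]]
[[139.0, 16.0], [290.0, 16.0]]
[[137.0, 17.0], [292.0, 17.0]]
[[134.0, 18.0], [294.0, 18.0]]
[[132.0, 19.0], [297.0, 19.0]]
web [[0.46532202 0.06158158 0.05      ]]
```

```bash
python3 -c "
from h import *
goal([.4662,0.0612,.047],.65)"
```

```text
row [-0.0106  0.2256 -0.0042] [-0.0008 -0.006   0.0003] | pos [0.4693 0.0657 0.1598] az 0.6311 t 5.175 F [ 0.53 -0.53 -0.65] g 0.0869
```

```bash
python3 -m crank '[[-0.0106,0.06,-0.004,-0.0008,-0.006,0,1],[-0.0106,0.12,-0.004,-0.0008,-0.006,0,1],[-0.0106,0.18,-0.004,-0.0008,-0.006,0,1],[-0.0106,0.226,-0.004,-0.0008,-0.006,0,1],[-0.0106,0.226,-0.004,-0.0008,-0.006,0,1],[-0.0106,0.226,-0.004,-0.0008,-0.006,0,0.4],[-0.0106,0.226,-0.004,-0.0008,-0.006,0,0],[-0.0106,0.226,-0.004,-0.0008,-0.006,0,-0.4],[-0.0106,0.226,-0.004,-0.0008,-0.006,0,-0.7],[-0.0106,0.226,-0.004,-0.0008,-0.006,0,-1]]' 15
python3 -m crank '[[0,0,0,0,0,0,-1],[0,0,0,0,0,0,-1],[0,0,0,0,0,0,-1],[0,0,0,0,0,0,-1]]' 35
python3 -c "
from h import *
goal([.4662,0.0612,.047],.65)"
```

```text
time: 6.42
position: [0.466, 0.0616, 0.0469]
tool_rot: [-0.67, -0.227, 0.226, 0.67]
ft_force: [1.3, -0.3, 0.5]
grip_width: 0.0449
time: 6.92
position: [0.466, 0.0615, 0.0466]
tool_rot: [-0.67, -0.227, 0.226, 0.67]
ft_force: [0.4, -0.5, -0.8]
grip_width: 0.0089
row [-0.     -0.0009 -0.0008] [-0.0002  0.0008  0.0002] | pos [0.466  0.0615 0.0466] az 0.6526 t 6.925 F [ 0.36 -0.51 -0.78] g 0.0089
```

```bash
python3 -m crank '[[0,-0.03,0,0,0,0,-1],[0,-0.06,0,0,0,0,-1],[0,-0.1,0,0,0,0,-1],[0,-0.14,0,0,0,0,-1],[0,-0.17,0,0,0,0,-1],[0,-0.17,0,0,0,0,-1],[0,-0.17,0,0,0,0,-1]]' 35
python3 - <<'E'
from h import *
import cv2
goal([.44,-.08,.14],.2)
cv2.imwrite("pics/e_side.png",cv2.resize(vision.camera("side")[130:280,220:420],None,fx=4,fy=4,interpolation=cv2.INTER_CUBIC))
E
```

```text
time: 7.8
position: [0.465, 0.0616, 0.1309]
tool_rot: [-0.669, -0.226, 0.227, 0.67]
ft_force: [0.7, 0.1, -2.4]
grip_width: 0.0087
row [-0.2117 -0.0184 -0.1946] [-0.0006  0.144  -0.0003] | pos [0.465  0.0616 0.1309] az 0.6525 t 7.8 F [ 0.69  0.15 -2.36] g 0.0087
```

View pics/e_side.png

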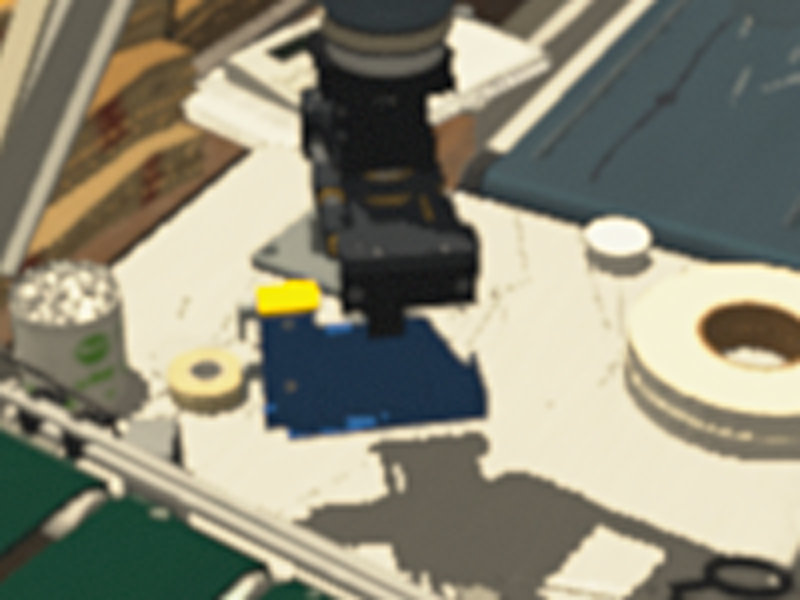

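The bracket is held level and lifted (pad at (288,297) in the crop), and the load reads 2.4 N. Next I'll move it in front of the stand.

```bash
python3 -m crank '[[-0.08,0,-0.03,0,0.03,0,-1],[-0.12,-0.01,-0.09,0,0.08,0,-1],[-0.18,-0.01,-0.15,0,0.12,0,-1],[-0.212,-0.01,-0.195,0,0.144,0,-1],[-0.212,-0.01,-0.195,0,0.144,0,-1],[-0.212,-0.01,-0.195,0,0.144,0,-1]]' 35
python3 -c "
from h import *
goal([.495,-.1862,.109],-.065)"
```

```text
time: 8.6
position: [0.44, -0.0796, 0.1358]
tool_rot: [-0.703, -0.07, 0.071, 0.704]
ft_force: [-0.3, -0.3, -3.1]
grip_width: 0.0088
row [ 0.0654  0.0529 -0.2309] [-0.0008  0.0845 -0.0006] | pos [ 0.44   -0.0796  0.1358] az 0.2004 t 8.6 F [-0.27 -0.27 -3.05] g 0.0088
```

```bash
python3 -m crank '[[0.0,0,-0.06,0,0.03,0,-1],[0.0,0.01,-0.12,0,0.06,0,-1],[0.0,0.03,-0.18,-0.0008,0.0845,0,-1],[0.03,0.053,-0.231,-0.0008,0.0845,-0.0006,-1],[0.065,0.053,-0.231,-0.0008,0.0845,-0.0006,-1],[0.065,0.053,-0.231,-0.0008,0.0845,-0.0006,-1],[0.065,0.053,-0.231,-0.0008,0.0845,-0.0006,-1]]' 35
python3 - <<'E'
from h import *
import cv2
goal([.495,-.1862,.109],-.065)
s=vision.camera("side");t=vision.camera("top");w=vision.camera("wrist");np.save("f.npy",T_tool(robot.get_obs()))
cv2.imwrite("pics/f_s_full.png",s);cv2.imwrite("pics/f_t_full.png",t)
cv2.imwrite("pics/f_s.png",cv2.resize(s[130:230,260:400],None,fx=5.5,fy=5.5,interpolation=cv2.INTER_CUBIC))
cv2.imwrite("pics/f_t.png",cv2.resize(t[100:240,320:430],None,fx=4.2,fy=4.2,interpolation=cv2.INTER_CUBIC))
cv2.imwrite("pics/f_w.png",w)
E
```

```text
time: 9.48
position: [0.4947, -0.1852, 0.1098]
tool_rot: [0.707, -0.022, 0.022, -0.707]
ft_force: [-0.5, 0.6, -3.6]
grip_width: 0.0091
row [ 0.0007  0.0016 -0.002 ] [0.0001 0.0006 0.0001] | pos [ 0.4947 -0.1852  0.1098] az -0.0632 t 9.475 F [-0.53  0.61 -3.6 ] g 0.0091
```

View pics/f_s.png

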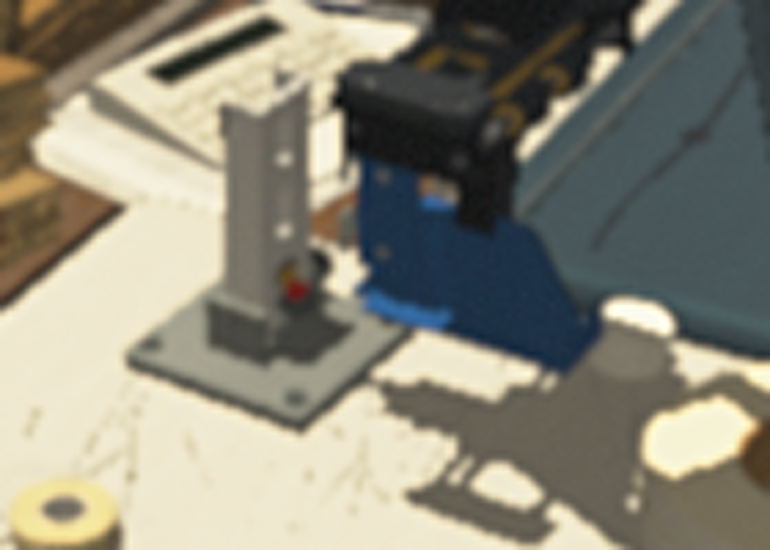

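View pics/f_t.png

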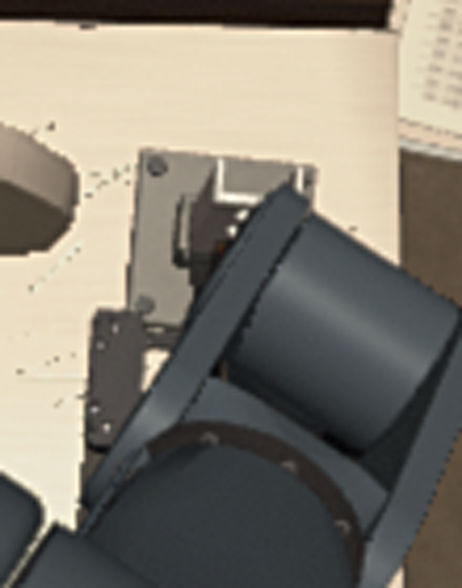

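View pics/f_w.png

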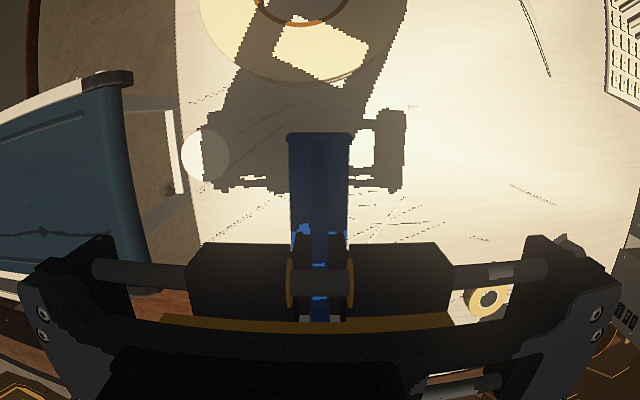

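```bash
cat > ov.py <<'E'
from h import *
import cv2
def bpose(T,off=(.072,0,.0466)):
    # bracket origin pose (yaw only) from tool
    az=np.arctan2(T[1,0],T[0,0]); 
    return np.r_[T[:3,3]+[off[0]*np.cos(az),off[0]*np.sin(az),-off[2]]],az
BL=[[(-135,22,0),(-12,22,0)],[(-135,-22,0),(-12,-22,0)],[(-12,22,0),(-12,-22,0)],[(-135,22,0),(-135,-22,0)],[(-12,22,4),(-135,22,4)],
[(0,6,0),(0,6,92)],[(0,-6,0),(0,-6,92)],[(-36,13,92),(0,13,92),(0,-13,92),(-36,-13,92),(-36,13,92)],
[(0,4,44),(12,4,44),(12,4,19),(7,4,19),(7,4,34),(0,4,34)],[(0,4,88),(12,4,88),(12,4,63),(7,4,63),(7,4,78),(0,4,78)]]
SL=[[(0,25,46),(0,25,168),(0,-25,168),(0,-25,46)],[(0,6.5,84),(0,6.5,112.5),(0,-6.5,112.5),(0,-6.5,84),(0,6.5,84)],[(0,6.5,128),(0,6.5,156.5),(0,-6.5,156.5),(0,-6.5,128),(0,6.5,128)]]
FL=[[(-50,60,12),(70,60,12),(70,-60,12),(-50,-60,12),(-50,60,12)]]
def draw(im,cam,sc,x0,y0,lines,p,yaw,col,T=None):
    for L in lines:
        px=(proj(cam,world(p,yaw,np.array(L)/1e3),T)-[x0,y0]+.5)*sc-.5
        cv2.polylines(im,[np.round(px*16).astype(np.int32)],False,col,1,cv2.LINE_AA,4)
E
python3 - <<'E'
from ov import *
T=np.load("f.npy");p,yaw=bpose(T);print(p,yaw)
im=cv2.imread("pics/f_s.png")
draw(im,"side",5.5,260,130,BL,p,yaw,(0,255,255))
draw(im,"side",5.5,260,130,SL,[.6155,-.1935,-.005],-.065,(0,255,0))
draw(im,"side",5.5,260,130,FL,[.6155,-.1935,0],-.065,(255,0,255))
cv2.imwrite("pics/f_ov.png",im)
E
```

```text
[ 0.56683004 -0.19076428  0.0634992 ] -0.0644562493529922
```

View pics/f_ov.png

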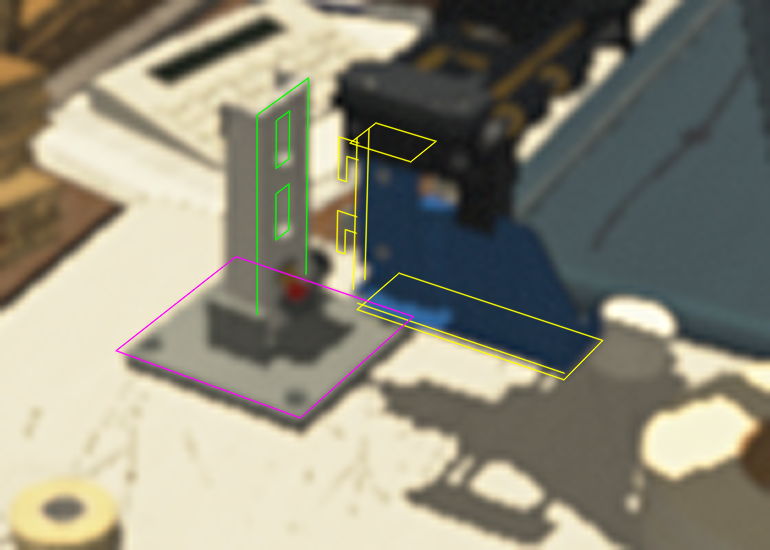

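```bash
python3 - <<'E'
from ov import *
T=np.load("f.npy");p,yaw=bpose(T)
s=cv2.imread("pics/f_s_full.png")
def z(x0,y0,w,h,sc,n):
    a=cv2.resize(s[y0:y0+h,x0:x0+w],None,fx=sc,fy=sc,interpolation=cv2.INTER_CUBIC);cv2.imwrite(n,a)
z(312,150,64,50,12,"pics/f1.png")
z(295,138,40,50,12,"pics/f2.png")
for L,pp,y in((BL,p,yaw),(SL,[.6155,-.1935,-.005],-.065)):
    for l in L: print(l,proj("side",world(pp,y,np.array(l)/1e3)).round(1).tolist())
E
```

```text
[(-135, 22, 0), (-12, 22, 0)] [[362.1, 198.6], [324.4, 185.8]]
[(-135, -22, 0), (-12, -22, 0)] [[369.1, 191.4], [332.1, 179.2]]
[(-12, 22, 0), (-12, -22, 0)] [[324.4, 185.8], [332.1, 179.2]]
[(-135, 22, 0), (-135, -22, 0)] [[362.1, 198.6], [369.1, 191.4]]
[(-12, 22, 4), (-135, 22, 4)] [[324.5, 184.6], [362.2, 197.4]]
[(0, 6, 0), (0, 6, 92)] [[323.7, 182.2], [324.4, 154.5]]
[(0, -6, 0), (0, -6, 92)] [[325.8, 180.4], [326.6, 152.9]]
[(-36, 13, 92), (0, 13, 92), (0, -13, 92), (-36, -13, 92), (-36, 13, 92)] [[334.2, 158.9], [323.1, 155.5], [327.8, 151.9], [338.8, 155.2], [334.2, 158.9]]
[(0, 4, 44), (12, 4, 44), (12, 4, 19), (7, 4, 19), (7, 4, 34), (0, 4, 34)] [[324.4, 168.9], [320.9, 167.8], [320.7, 175.2], [322.2, 175.7], [322.3, 171.2], [324.3, 171.9]]
[(0, 4, 88), (12, 4, 88), (12, 4, 63), (7, 4, 63), (7, 4, 78), (0, 4, 78)] [[324.8, 155.5], [321.2, 154.4], [321.0, 162.1], [322.5, 162.5], [322.6, 157.9], [324.7, 158.6]]
[(0, 25, 46), (0, 25, 168), (0, -25, 168), (0, -25, 46)] [[306.3, 186.7], [306.2, 150.4], [315.6, 143.7], [315.1, 179.4]]
[(0, 6.5, 84), (0, 6.5, 112.5), (0, -6.5, 112.5), (0, -6.5, 84), (0, 6.5, 84)] [[309.7, 173.1], [309.7, 164.8], [312.1, 162.9], [312.0, 171.3], [309.7, 173.1]]
[(0, 6.5, 128), (0, 6.5, 156.5), (0, -6.5, 156.5), (0, -6.5, 128), (0, 6.5, 128)] [[309.7, 160.1], [309.7, 151.4], [312.2, 149.7], [312.1, 158.3], [309.7, 160.1]]
```

View pics/f1.png

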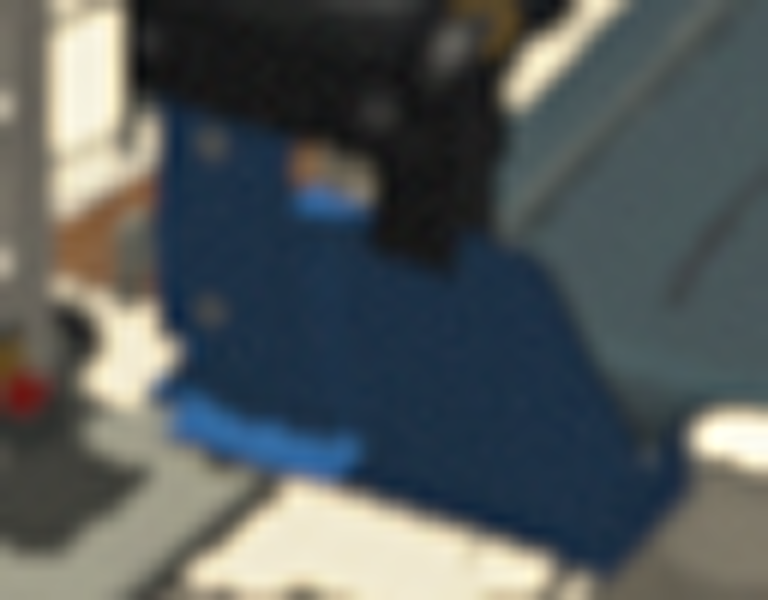

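View pics/f2.png

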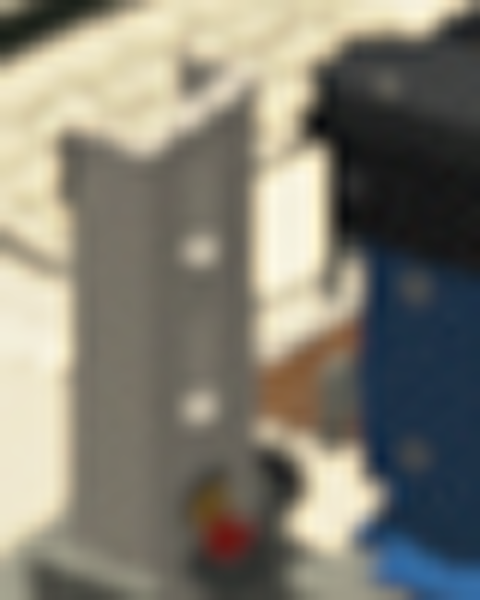

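```bash
cat > st.py <<'E'
from ov import *
import sys
def rep(S=(.6155,-.1935,-.065)):
    o=robot.get_obs();T=T_tool(o);p,az=bpose(T);c,s=np.cos(S[2]),np.sin(S[2]);d=p[:2]-S[:2]
    print("t",round(o["time"],2),"bracket in stand mm x %.1f y %.1f z %.1f"%(1e3*(c*d[0]+s*d[1]),1e3*(-s*d[0]+c*d[1]),1e3*p[2]),"yaw err %.3f"%(az-S[2]),"F tool-ish(x,y,z) ",o["ft_force"].round(2),"M",o["moment"].round(2),"tiltxz",T[2,0].round(4),T[2,2].round(4))
rep()
E
python3 -m crank '[[0.02,0.003,0,0,0,0,-1],[0.04,0.0054,0.001,0,0,0,-1],[0.06,0.0054,0.001,0,0,0,-1],[0.06,0.0054,0.001,0,0,0,-1],[0.06,0.0054,0.001,0,0,0,-1]]' 35; python3 st.py; python3 st.py
```

```text
time: 10.25
position: [0.5253, -0.1883, 0.107]
tool_rot: [0.707, -0.023, 0.023, -0.706]
ft_force: [-0.1, -0.5, -3.0]
grip_width: 0.0087
t 10.25 bracket in stand mm x -18.3 y -0.6 z 60.4 yaw err -0.000 F tool-ish(x,y,z)  [-0.1  -0.49 -3.01] M [ 0.07 -0.08 -0.  ] tiltxz 0.0013 -0.0009
t 10.25 bracket in stand mm x -18.3 y -0.6 z 60.4 yaw err -0.000 F tool-ish(x,y,z)  [-0.1  -0.49 -3.01] M [ 0.07 -0.08 -0.  ] tiltxz 0.0013 -0.0009
```

```bash
python3 - <<'E'
from st import *
s=vision.camera("side");cv2.imwrite("pics/g_full.png",s)
sc=12;x0,y0=292,135
a=cv2.resize(s[y0:y0+50,x0:x0+64],None,fx=sc,fy=sc,interpolation=cv2.INTER_CUBIC);cv2.imwrite("pics/g.png",a)
T=T_tool(robot.get_obs());p,yaw=bpose(T)
draw(a,"side",sc,x0,y0,BL,p,yaw,(0,255,255));draw(a,"side",sc,x0,y0,SL,[.6155,-.1935,-.005],-.065,(0,255,0));cv2.imwrite("pics/g_ov.png",a)
E
```

```text
t 10.25 bracket in stand mm x -18.3 y -0.6 z 60.4 yaw err -0.000 F tool-ish(x,y,z)  [-0.1  -0.49 -3.01] M [ 0.07 -0.08 -0.  ] tiltxz 0.0013 -0.0009
```

View pics/g.png

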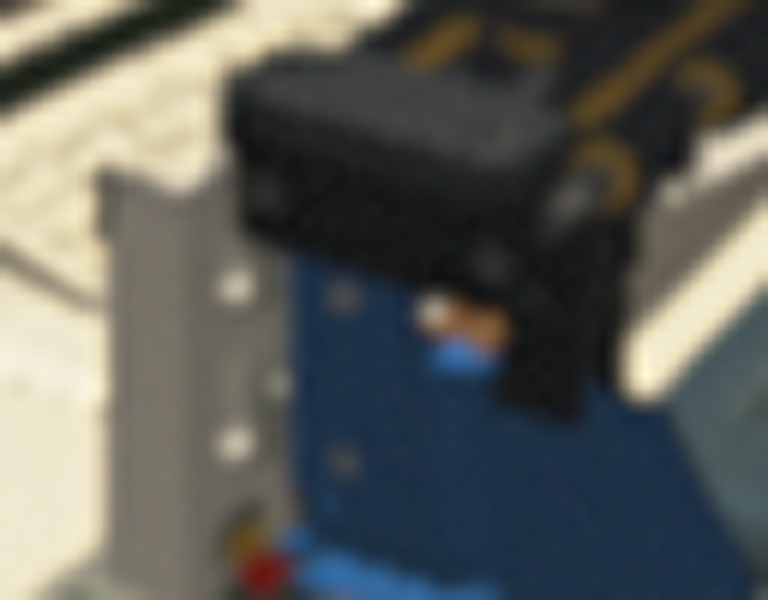

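View pics/g_ov.png

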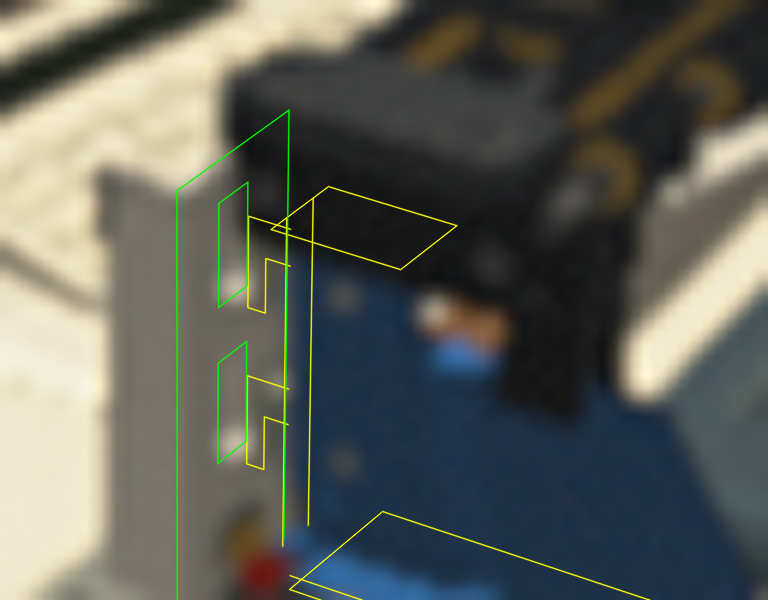

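```bash
python3 -m crank '[[0.004,0,0,0,0,0,-1],[0.008,0,0,0,0,0,-1],[0.01,0,0,0,0,0,-1],[0.01,0,0,0,0,0,-1]]' 35; python3 st.py
python3 -m crank '[[0.002,0,0,0,0,0,-1],[0.004,0,0,0,0,0,-1],[0.004,0,0,0,0,0,-1]]' 35; python3 st.py
```

```text
time: 10.8
position: [0.5297, -0.1885, 0.107]
tool_rot: [0.707, -0.023, 0.023, -0.707]
ft_force: [-3.0, -0.2, -2.4]
grip_width: 0.0085
t 10.8 bracket in stand mm x -13.9 y -0.6 z 60.4 yaw err -0.000 F tool-ish(x,y,z)  [-2.98 -0.2  -2.37] M [ 0.1   0.37 -0.06] tiltxz 0.0002 -0.0006
time: 11.18
position: [0.5299, -0.1881, 0.1066]
tool_rot: [-0.707, 0.024, -0.022, 0.707]
ft_force: [-6.2, -0.4, -2.1]
grip_width: 0.0089
t 11.18 bracket in stand mm x -13.8 y -0.1 z 60.0 yaw err 0.000 F tool-ish(x,y,z)  [-6.22 -0.37 -2.07] M [ 0.09  1.07 -0.07] tiltxz -0.0039 0.0005
```

```bash
python3 -m crank '[[-0.008,0,0,0,0,0,-1],[-0.01,-0.004,0,0,0,0,-1],[-0.01,-0.004,0,0,0,0,-1],[-0.006,-0.004,0,0,0,0,-1],[-0.002,-0.004,0,0,0,0,-1],[-0.002,-0.004,0,0,0,0,-1]]' 35; python3 st.py
python3 -m crank '[[0.003,0,0,0,0,0,-1],[0.006,0,0,0,0,0,-1],[0.006,0,0,0,0,0,-1]]' 35; python3 st.py
```

```text
time: 11.92
position: [0.5321, -0.189, 0.1093]
tool_rot: [0.707, -0.022, 0.024, -0.706]
ft_force: [0.3, 0.7, -2.4]
grip_width: 0.0091
t 11.93 bracket in stand mm x -11.5 y -0.9 z 62.7 yaw err -0.000 F tool-ish(x,y,z)  [ 0.26  0.74 -2.36] M [ 0.11 -0.09 -0.02] tiltxz 0.0028 -0.0014
time: 12.3
position: [0.5348, -0.1892, 0.1093]
tool_rot: [0.707, -0.022, 0.024, -0.706]
ft_force: [-0.3, -0.6, -2.9]
grip_width: 0.009
t 12.3 bracket in stand mm x -8.8 y -0.9 z 62.7 yaw err -0.000 F tool-ish(x,y,z)  [-0.26 -0.58 -2.93] M [ 0.11 -0.06 -0.05] tiltxz 0.0025 -0.0013
```

```bash
python3 -m crank '[[0.003,0,0,0,0,0,-1],[0.006,0,0,0,0,0,-1],[0.01,0,0,0,0,0,-1],[0.01,0,0,0,0,0,-1]]' 35; python3 st.py
python3 -m crank '[[0.002,0,0,0,0,0,-1],[0.003,0,0,0,0,0,-1],[0.003,0,0,0,0,0,-1]]' 35; python3 st.py
```

```text
time: 12.8
position: [0.5399, -0.1895, 0.1093]
tool_rot: [0.707, -0.022, 0.024, -0.706]
ft_force: [0.2, 0.0, -3.0]
grip_width: 0.009
t 12.8 bracket in stand mm x -3.7 y -0.9 z 62.7 yaw err -0.000 F tool-ish(x,y,z)  [ 0.16  0.   -2.98] M [ 0.13 -0.11 -0.06] tiltxz 0.0026 -0.0014
time: 13.18
position: [0.541, -0.1895, 0.1092]
tool_rot: [0.707, -0.022, 0.024, -0.706]
ft_force: [-0.4, -0.7, -4.4]
grip_width: 0.0089
t 13.18 bracket in stand mm x -2.6 y -0.8 z 62.6 yaw err -0.000 F tool-ish(x,y,z)  [-0.4  -0.68 -4.41] M [ 0.18 -0.    0.01] tiltxz 0.002 -0.0011
```

```bash
python3 -m crank '[[0.002,0,0,0,0,0,-1],[0.002,0,0,0,0,0,-1],[0.002,0,0,0,0,0,-1]]' 35; python3 st.py
```

```text
time: 13.55
position: [0.5412, -0.1892, 0.109]
tool_rot: [0.707, -0.023, 0.023, -0.707]
ft_force: [-2.6, 0.6, -3.4]
grip_width: 0.0092
t 13.55 bracket in stand mm x -2.4 y -0.5 z 62.4 yaw err -0.000 F tool-ish(x,y,z)  [-2.61  0.56 -3.42] M [ 0.17  0.39 -0.04] tiltxz 0.0003 -0.0005
```

```bash
python3 -m crank '[[-0.002,0.003,0,0,0,0,-1],[-0.002,0.006,0,0,0,0,-1],[-0.002,0.008,0,0,0,0,-1],[-0.002,0.008,0,0,0,0,-1]]' 35; python3 st.py
python3 -m crank '[[0,0.002,0,0,0,0,-1],[0,0.003,0,0,0,0,-1],[0,0.003,0,0,0,0,-1]]' 35; python3 st.py
```

```text
time: 14.05
position: [0.5413, -0.1896, 0.1053]
tool_rot: [0.707, -0.022, 0.024, -0.706]
ft_force: [-1.3, -0.4, -2.1]
grip_width: 0.0089
t 14.05 bracket in stand mm x -2.3 y -1.0 z 58.7 yaw err -0.000 F tool-ish(x,y,z)  [-1.27 -0.43 -2.05] M [0.14 0.27 0.  ] tiltxz 0.0026 -0.0014
time: 14.42
position: [0.5408, -0.1895, 0.104]
tool_rot: [0.707, -0.022, 0.024, -0.706]
ft_force: [-4.9, 0.9, 2.5]
grip_width: 0.009
t 14.43 bracket in stand mm x -2.8 y -0.9 z 57.4 yaw err -0.000 F tool-ish(x,y,z)  [-4.89  0.95  2.5 ] M [0.07 0.54 0.01] tiltxz 0.0017 -0.0012
```

```bash
python3 -m crank '[[0,0,0,0,0,0,-0.7],[0,0,0,0,0,0,-0.4],[0,0,0,0,0,0,0],[0,0,0,0,0,0,0.4],[0,0,0,0,0,0,0.4],[0,0,0,0,0,0,0.4]]' 10; python3 - <<'E'
from st import *
s=vision.camera("side")
sc=8;x0,y0=290,130
a=cv2.resize(s[y0:y0+75,x0:x0+90],None,fx=sc,fy=sc,interpolation=cv2.INTER_CUBIC);cv2.imwrite("pics/h.png",a)
E
```

```text
time: 15.18
position: [0.5412, -0.1896, 0.1038]
tool_rot: [0.707, -0.022, 0.024, -0.706]
ft_force: [-0.4, -0.0, 0.6]
grip_width: 0.055
t 15.18 bracket in stand mm x -2.4 y -0.9 z 57.2 yaw err -0.000 F tool-ish(x,y,z)  [-0.37 -0.04  0.59] M [ 0.08 -0.13  0.02] tiltxz 0.0024 -0.0013
```

View pics/h.png

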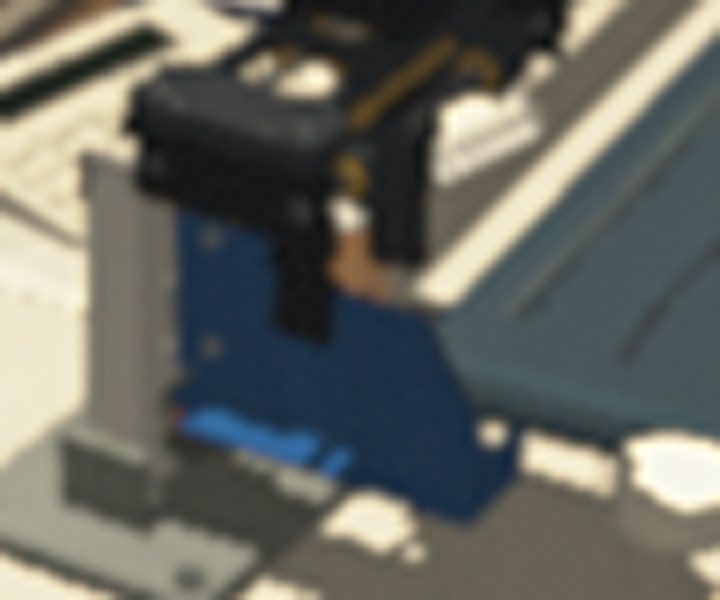

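The bracket hangs by itself with its back against the strip. I'll rise straight up, close the fingers and go over the pad.

```bash
python3 -m crank '[[0,-0.02,0,0,0,0,0.4],[0,-0.06,0,0,0,0,0.4],[0,-0.11,0,0,0,0,0.4],[0,-0.16,0,0,0,0,0.4],[0,-0.18,0,0,0,0,0],[0,-0.18,0,0,0,0,-0.5],[0,-0.18,0,0,0,0,-1],[0,-0.18,0,0,0,0,-1],[0,-0.18,0,0,0,0,-1]]' 10; python3 - <<'E'
from st import *
for n in("side","wrist"):
    s=vision.camera(n);cv2.imwrite(f"pics/i_{n}.png",s)
    if n=="side":
        sc=8;x0,y0=290,130
        a=cv2.resize(s[y0:y0+75,x0:x0+90],None,fx=sc,fy=sc,interpolation=cv2.INTER_CUBIC);cv2.imwrite("pics/i.png",a)
np.save("i.npy",T_tool(robot.get_obs()))
E
```

```text
time: 16.35
position: [0.5406, -0.1892, 0.193]
tool_rot: [0.707, -0.023, 0.023, -0.707]
ft_force: [0.2, -0.1, 0.2]
grip_width: 0.019
t 16.35 bracket in stand mm x -3.0 y -0.6 z 146.4 yaw err -0.000 F tool-ish(x,y,z)  [ 0.24 -0.05  0.22] M [ 0.14 -0.12 -0.05] tiltxz 0.0009 -0.0005
```

View pics/i.png

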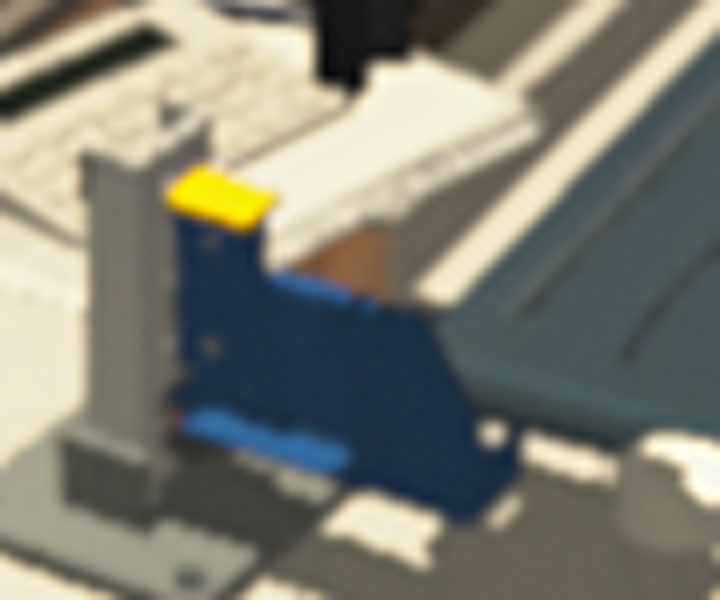

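View pics/i_wrist.png

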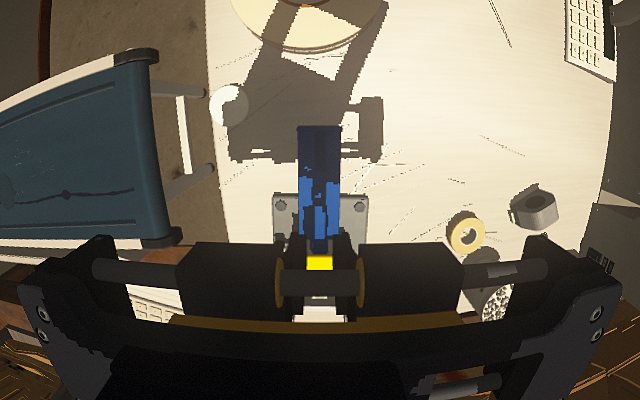

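```bash
python3 -m crank '[[0.04,0,0,0,0,0,-1],[0.08,0,0,0,0,0,-1],[0.1,0,0,0,0,0,-1],[0.1,0.02,0,0,0,0,-1],[0.1,0.04,0,0,0,0,-1],[0.1,0.05,0,0,0,0,-1],[0.1,0.05,0,0,0,0,-1]]' 20; python3 - <<'E'
from st import *
s=vision.camera("side")
sc=8;x0,y0=290,120
a=cv2.resize(s[y0:y0+75,x0:x0+90],None,fx=sc,fy=sc,interpolation=cv2.INTER_CUBIC);cv2.imwrite("pics/j.png",a)
print(robot.get_obs()["grip_width"])
E
```

```text
time: 17.32
position: [0.5901, -0.1925, 0.1681]
tool_rot: [0.707, -0.023, 0.023, -0.707]
ft_force: [0.8, -0.0, -0.7]
grip_width: 0.0004
t 17.32 bracket in stand mm x 46.6 y -0.7 z 121.5 yaw err -0.001 F tool-ish(x,y,z)  [ 0.82 -0.01 -0.73] M [ 0.07 -0.14  0.03] tiltxz 0.0006 -0.0005
0.0005639566772849984
```

View pics/j.png

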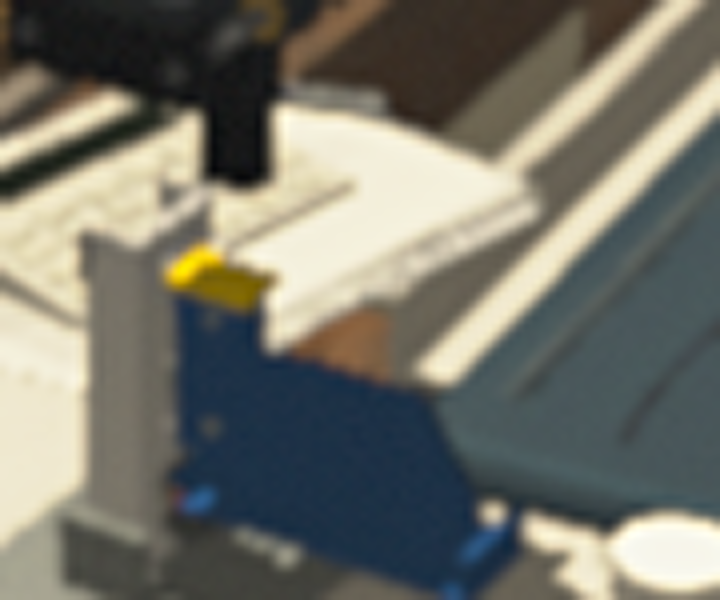

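```bash
python3 - <<'E'
from st import *
T=T_tool(robot.get_obs())
P=[T[:3,3]+T[:3,:3]@np.array(v) for v in([0,.014,0],[.0095,.014,.015],[-.0095,.014,.015],[.0095,.014,-.015])]
print(((proj("side",np.array(P))-[290,120])*8).round(0).tolist())
p=[.6155-.0024,-.1935-.0005,.0574]
print(((proj("side",world(p,-.065,np.array([(-20,0,92),(0,13,92),(-36,13,92),(0,-13,92),(-36,-13,92)])/1e3))-[290,120])*8).round(0).tolist())
E
```

```text
t 17.38 bracket in stand mm x 47.0 y -0.8 z 122.1 yaw err -0.000 F tool-ish(x,y,z)  [-0.51 -0.39  0.46] M [ 0.08 -0.18 -0.01] tiltxz 0.0017 -0.001
[[228.0, 254.0], [183.0, 263.0], [228.0, 278.0], [227.0, 231.0]]
[[221.0, 265.0], [155.0, 265.0], [240.0, 291.0], [193.0, 237.0], [278.0, 262.0]]
```

```bash
python3 - <<'E'
from h import *
T=np.eye(4);T[:3,:3]=Rdown(-.065);
for pos,hw,o in(((.5412,-.1896,.1038),.0425,(290,130)),((.5406,-.1892,.193),.0245,(290,130)),((.5901,-.1925,.1681),.015,(290,120)),((.4947,-.1852,.1098),.02,(312,150))):
    T[:3,3]=pos
    P=np.array([T[:3,3]+T[:3,:3]@np.array(v) for v in([.0095,.014,hw],[-.0095,.014,hw],[0,.014,0])])
    print(((proj("side",P)-o)*(12 if o[0]==312 else 8)).round(0).tolist())
E
```

```text
[[258.0, 412.0], [304.0, 428.0], [341.0, 368.0]]
[[291.0, 170.0], [339.0, 184.0], [350.0, 149.0]]
[[184.0, 265.0], [229.0, 279.0], [229.0, 256.0]]
[[339.0, 374.0], [410.0, 397.0], [416.0, 348.0]]
```

The visible black fingers end higher in the image than the stated tip position predicts. I'll go down in small steps and watch the force.

```bash
python3 -m crank '[[0,0.003,0,0,0,0,-1],[0,0.006,0,0,0,0,-1],[0,0.008,0,0,0,0,-1],[0,0.008,0,0,0,0,-1]]' 20; python3 -m crank '[[0,0.002,0,0,0,0,-1],[0,0.004,0,0,0,0,-1],[0,0.004,0,0,0,0,-1]]' 20
```

```text
time: 17.88
position: [0.5909, -0.1927, 0.1649]
tool_rot: [0.707, -0.022, 0.024, -0.706]
ft_force: [0.7, -0.3, -0.6]
grip_width: 0.0004
time: 18.25
position: [0.5908, -0.1927, 0.1628]
tool_rot: [0.707, -0.022, 0.024, -0.706]
ft_force: [0.4, 0.3, 0.7]
grip_width: 0.0006
```

```bash
python3 -m crank '[[0,0.002,0,0,0,0,-1],[0,0.004,0,0,0,0,-1],[0,0.004,0,0,0,0,-1]]' 20; python3 -m crank '[[0,0.002,0,0,0,0,-1],[0,0.004,0,0,0,0,-1],[0,0.004,0,0,0,0,-1]]' 20
```

```text
time: 18.62
position: [0.5908, -0.1927, 0.1608]
tool_rot: [0.707, -0.022, 0.024, -0.706]
ft_force: [0.0, 0.2, 0.8]
grip_width: 0.0006
time: 19.0
position: [0.5909, -0.1926, 0.1588]
tool_rot: [0.707, -0.022, 0.024, -0.706]
ft_force: [-0.6, -0.4, -0.1]
grip_width: 0.0003
```

```bash
python3 - <<'E'
from st import *
s=vision.camera("side");cv2.imwrite("pics/k_side.png",s)
sc=8;x0,y0=290,120
a=cv2.resize(s[y0:y0+75,x0:x0+90],None,fx=sc,fy=sc,interpolation=cv2.INTER_CUBIC);cv2.imwrite("pics/k.png",a)
w=vision.camera("wrist");cv2.imwrite("pics/k_w.png",w)
E
```

```text
t 19.0 bracket in stand mm x 47.4 y -0.8 z 112.2 yaw err -0.000 F tool-ish(x,y,z)  [-0.61 -0.4  -0.05] M [ 0.12 -0.13  0.07] tiltxz 0.002 -0.0011
```

View pics/k.png

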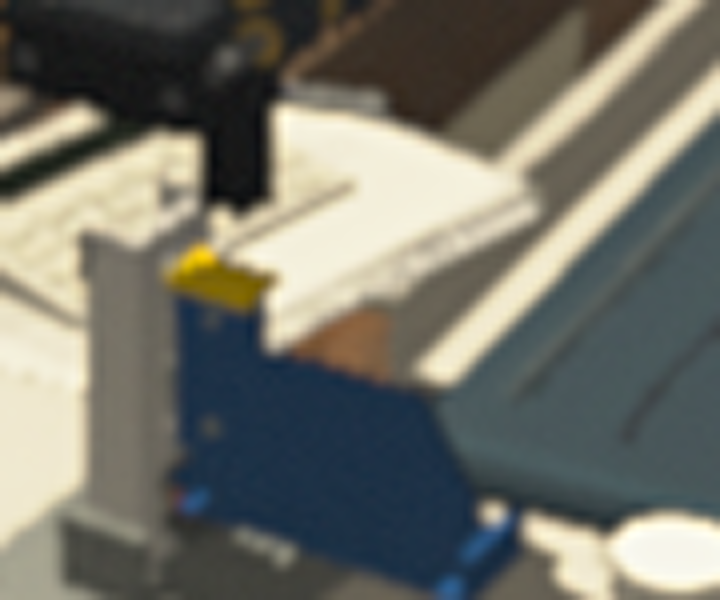

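View pics/k_w.png

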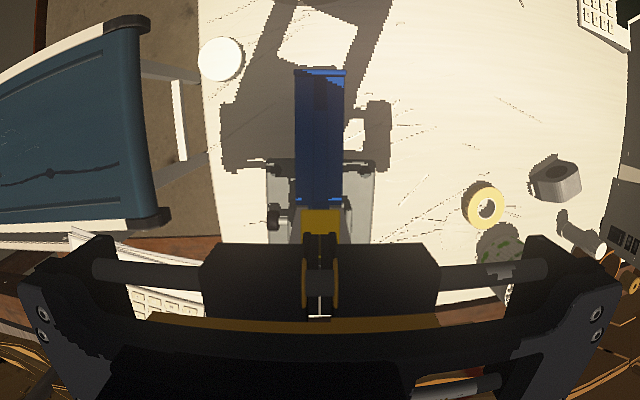

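```bash
for i in 1 2 3; do :; done; python3 -m crank '[[0,0.003,0,0,0,0,-1],[0,0.006,0,0,0,0,-1],[0,0.008,0,0,0,0,-1],[0,0.008,0,0,0,0,-1]]' 20
```

```text
time: 19.6
position: [0.5909, -0.1927, 0.1548]
tool_rot: [0.707, -0.022, 0.024, -0.706]
ft_force: [-0.5, -0.1, -0.2]
grip_width: 0.0002
```

```bash
python3 -m crank '[[0,0.003,0,0,0,0,-1],[0,0.006,0,0,0,0,-1],[0,0.008,0,0,0,0,-1],[0,0.008,0,0,0,0,-1]]' 20
```

```text
time: 20.1
position: [0.5909, -0.1927, 0.1508]
tool_rot: [0.707, -0.022, 0.024, -0.706]
ft_force: [-0.2, -0.6, -1.2]
grip_width: 0.0004
```

```bash
python3 -m crank '[[0,0.002,0,0,0,0,-1],[0,0.004,0,0,0,0,-1],[0,0.006,0,0,0,0,-1],[0,0.006,0,0,0,0,-1]]' 20
```

```text
time: 20.6
position: [0.5908, -0.1927, 0.1478]
tool_rot: [0.707, -0.022, 0.024, -0.706]
ft_force: [-0.8, -0.5, 1.0]
grip_width: 0.0004
```

```bash
python3 -m crank '[[0,0.002,0,0,0,0,-1],[0,0.004,0,0,0,0,-1],[0,0.006,0,0,0,0,-1],[0,0.006,0,0,0,0,-1]]' 20
```

```text
time: 21.1
position: [0.5909, -0.1927, 0.1448]
tool_rot: [0.707, -0.022, 0.024, -0.706]
ft_force: [0.1, -0.0, -0.1]
grip_width: 0.0004
```

```bash
python3 - <<'E'
from st import *
s=vision.camera("side");cv2.imwrite("pics/l_side.png",s)
sc=8;x0,y0=290,120
a=cv2.resize(s[y0:y0+75,x0:x0+90],None,fx=sc,fy=sc,interpolation=cv2.INTER_CUBIC);cv2.imwrite("pics/l.png",a)
E
```

```text
t 21.1 bracket in stand mm x 47.4 y -0.8 z 98.2 yaw err -0.000 F tool-ish(x,y,z)  [ 0.11 -0.01 -0.11] M [ 0.12 -0.13  0.05] tiltxz 0.002 -0.0011
```

View pics/l.png

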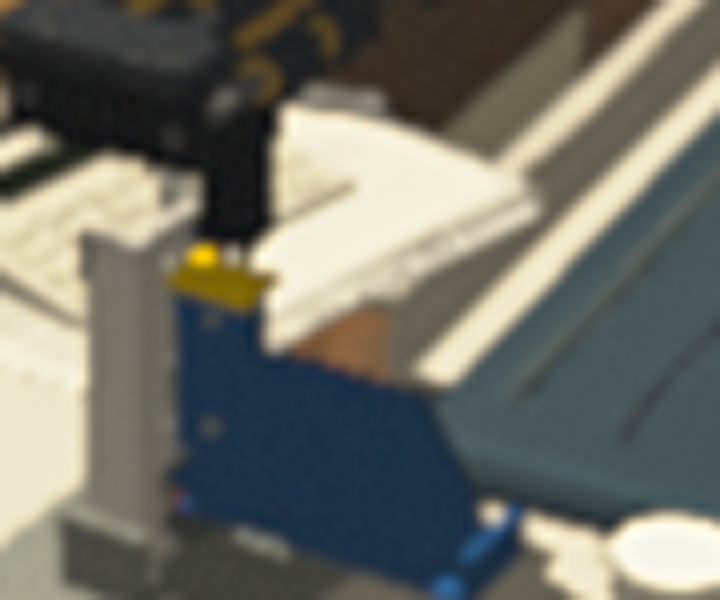

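```bash
python3 -m crank '[[0.004,0,0,0,0,0,-1],[0.008,0.002,0,0,0,0,-1],[0.008,0.004,0,0,0,0,-1],[0.008,0.006,0,0,0,0,-1],[0.008,0.006,0,0,0,0,-1]]' 20
```

```text
time: 21.78
position: [0.5948, -0.1929, 0.1417]
tool_rot: [0.707, -0.022, 0.024, -0.706]
ft_force: [-0.1, 0.3, 0.2]
grip_width: 0.0005
```

```bash
python3 -m crank '[[0,0.002,0,0,0,0,-1],[0,0.004,0,0,0,0,-1],[0,0.004,0,0,0,0,-1]]' 20
```

```text
time: 22.15
position: [0.5949, -0.1929, 0.1398]
tool_rot: [0.707, -0.022, 0.024, -0.706]
ft_force: [-0.3, 0.2, 0.1]
grip_width: 0.0003
```

```bash
python3 -m crank '[[0,0.002,0,0,0,0,-1],[0,0.004,0,0,0,0,-1],[0,0.004,0,0,0,0,-1]]' 20
```

```text
time: 22.52
position: [0.5949, -0.193, 0.1378]
tool_rot: [0.707, -0.022, 0.024, -0.706]
ft_force: [0.6, -0.2, -0.3]
grip_width: 0.0002
```

```bash
python3 -m crank '[[0,0.002,0,0,0,0,-1],[0,0.004,0,0,0,0,-1],[0,0.004,0,0,0,0,-1]]' 20
```

```text
time: 22.9
position: [0.5949, -0.193, 0.1358]
tool_rot: [0.707, -0.022, 0.024, -0.706]
ft_force: [0.6, -0.4, -0.2]
grip_width: 0.0005
```

```bash
python3 -m crank '[[0,0.002,0,0,0,0,-1],[0,0.004,0,0,0,0,-1],[0,0.004,0,0,0,0,-1]]' 20; python3 - <<'E'
from st import *
s=vision.camera("side");cv2.imwrite("pics/m_side.png",s)
sc=8;x0,y0=290,120
a=cv2.resize(s[y0:y0+75,x0:x0+90],None,fx=sc,fy=sc,interpolation=cv2.INTER_CUBIC);cv2.imwrite("pics/m.png",a)
E
```

```text
time: 23.28
position: [0.5949, -0.193, 0.1338]
tool_rot: [0.707, -0.022, 0.024, -0.706]
ft_force: [0.4, -0.1, -0.4]
grip_width: 0.0004
t 23.27 bracket in stand mm x 51.4 y -0.8 z 87.2 yaw err -0.000 F tool-ish(x,y,z)  [ 0.36 -0.11 -0.36] M [ 0.13 -0.12 -0.03] tiltxz 0.002 -0.0011
```

View pics/m.png

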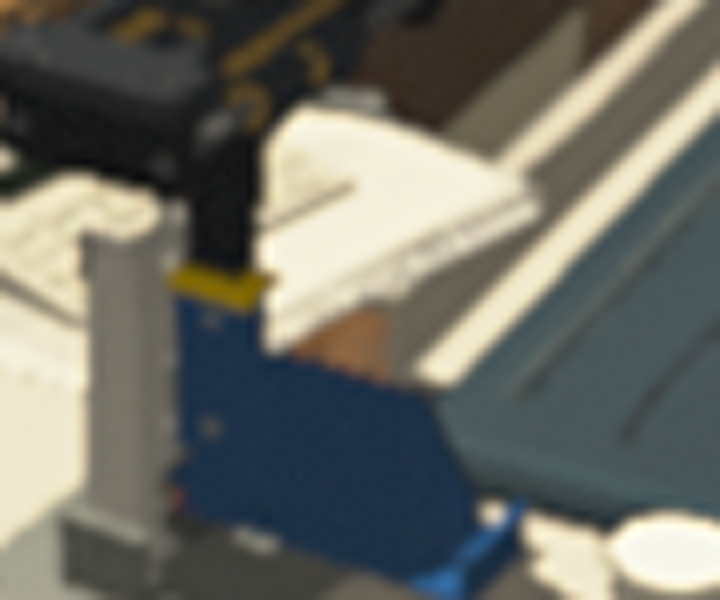

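```bash
python3 -m crank '[[0,0.002,0,0,0,0,-1],[0,0.004,0,0,0,0,-1],[0,0.004,0,0,0,0,-1]]' 20
```

```text
time: 23.7
position: [0.595, -0.193, 0.1319]
tool_rot: [0.707, -0.022, 0.024, -0.706]
ft_force: [-0.3, -0.6, -0.5]
grip_width: 0.0004
```

```bash
python3 -m crank '[[0,0.002,0,0,0,0,-1],[0,0.004,0,0,0,0,-1],[0,0.004,0,0,0,0,-1]]' 20
```

```text
time: 24.08
position: [0.595, -0.1933, 0.1306]
tool_rot: [0.707, -0.022, 0.024, -0.706]
ft_force: [-1.6, 0.2, 4.9]
grip_width: 0.0005
```

```bash
python3 -m crank '[[0,0.002,0,0,0,0,-1],[0,0.002,0,0,0,0,-1]]' 20
```

```text
time: 24.32
position: [0.5951, -0.1933, 0.1295]
tool_rot: [0.707, -0.022, 0.024, -0.706]
ft_force: [-1.1, -0.8, 4.8]
grip_width: 0.0004
```

```bash
python3 -m crank '[[0,0.002,0,0,0,0,-1],[0,0.002,0,0,0,0,-1]]' 20
```

```text
time: 24.58
position: [0.5951, -0.1932, 0.1285]
tool_rot: [0.707, -0.022, 0.024, -0.706]
ft_force: [-0.5, 1.0, 5.3]
grip_width: 0.0006
```

```bash
python3 -m crank '[[0,0.002,0,0,0,0,-1],[0,0.002,0,0,0,0,-1]]' 20
```

```text
time: 24.82
position: [0.5949, -0.1928, 0.1264]
tool_rot: [0.707, -0.022, 0.024, -0.706]
ft_force: [0.3, -0.2, 0.6]
grip_width: 0.0002
```

```bash
python3 -m crank '[[0,0.002,0,0,0,0,-1],[0,0.002,0,0,0,0,-1]]' 20
```

```text
time: 25.08
position: [0.5948, -0.1928, 0.1254]
tool_rot: [0.707, -0.023, 0.024, -0.706]
ft_force: [-0.1, 0.4, -0.5]
grip_width: 0.0002
```

```bash
python3 -m crank '[[0,0.002,0,0,0,0,-1],[0,0.002,0,0,0,0,-1]]' 20; python3 - <<'E'
from st import *
s=vision.camera("side");cv2.imwrite("pics/n_side.png",s)
sc=8;x0,y0=290,120
a=cv2.resize(s[y0:y0+75,x0:x0+90],None,fx=sc,fy=sc,interpolation=cv2.INTER_CUBIC);cv2.imwrite("pics/n.png",a)
E
```

```text
time: 25.32
position: [0.595, -0.193, 0.1248]
tool_rot: [0.707, -0.022, 0.024, -0.706]
ft_force: [-0.0, 0.3, -0.5]
grip_width: 0.0003
t 25.32 bracket in stand mm x 51.5 y -0.9 z 78.2 yaw err -0.000 F tool-ish(x,y,z)  [-0.01  0.26 -0.5 ] M [ 0.12 -0.09 -0.02] tiltxz 0.0022 -0.0012
```

View pics/n.png

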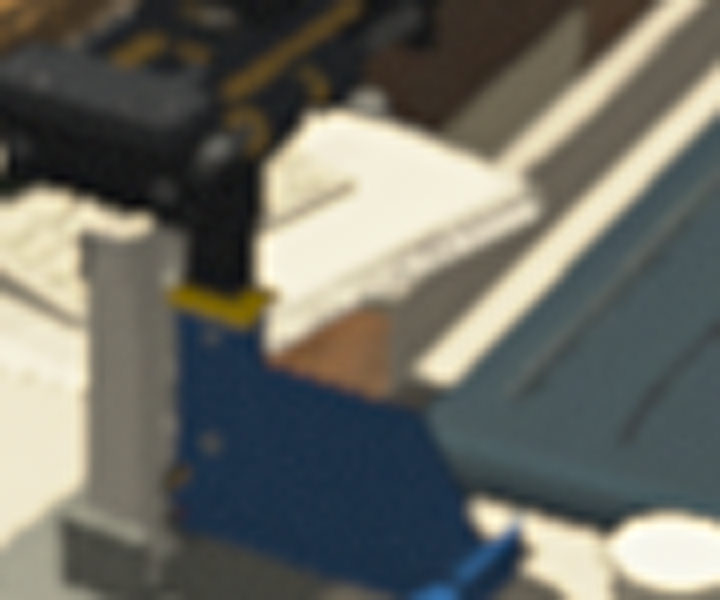

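```bash
python3 -m crank '[[0,0.002,0,0,0,0,-1],[0,0.002,0,0,0,0,-1]]' 20
```

```text
time: 25.62
position: [0.595, -0.193, 0.1239]
tool_rot: [0.707, -0.022, 0.024, -0.706]
ft_force: [0.2, -0.3, 0.3]
grip_width: 0.0008
```

```bash
python3 -m crank '[[0,0.002,0,0,0,0,-1],[0,0.002,0,0,0,0,-1]]' 20
```

```text
time: 25.88
position: [0.5949, -0.193, 0.1227]
tool_rot: [0.707, -0.022, 0.024, -0.706]
ft_force: [0.0, 0.1, -0.2]
grip_width: -0.0001
```

```bash
python3 -m crank '[[0,0.002,0,0,0,0,-1],[0,0.002,0,0,0,0,-1]]' 20
```

```text
time: 26.12
position: [0.595, -0.193, 0.1219]
tool_rot: [0.707, -0.022, 0.024, -0.706]
ft_force: [0.0, -0.9, -0.2]
grip_width: 0.0006
```

```bash
python3 -m crank '[[0,0.002,0,0,0,0,-1],[0,0.002,0,0,0,0,-1]]' 20
```

```text
time: 26.38
position: [0.5951, -0.1931, 0.1214]
tool_rot: [0.707, -0.022, 0.024, -0.706]
ft_force: [-1.5, -0.5, 3.8]
grip_width: 0.0002
```

```bash
python3 -m crank '[[0,0.002,0,0,0,0,-1],[0,0.002,0,0,0,0,-1]]' 20
```

```text
time: 26.62
position: [0.5951, -0.1931, 0.1213]
tool_rot: [0.707, -0.022, 0.024, -0.706]
ft_force: [-2.6, 0.5, 7.2]
grip_width: 0.0005
```

```bash
python3 -m crank '[[0,0.002,0,0,0,0,-1],[0,0.002,0,0,0,0,-1]]' 20; python3 - <<'E'
from st import *
s=vision.camera("side");cv2.imwrite("pics/o_side.png",s)
sc=8;x0,y0=290,120
a=cv2.resize(s[y0:y0+75,x0:x0+90],None,fx=sc,fy=sc,interpolation=cv2.INTER_CUBIC);cv2.imwrite("pics/o.png",a)
E
```

```text
time: 26.88
position: [0.5951, -0.1932, 0.1212]
tool_rot: [0.707, -0.022, 0.024, -0.706]
ft_force: [-4.1, 1.4, 13.6]
grip_width: 0.0005
t 26.88 bracket in stand mm x 51.7 y -1.0 z 74.6 yaw err -0.000 F tool-ish(x,y,z)  [-4.06  1.38 13.56] M [0.39 0.46 0.04] tiltxz 0.0033 -0.002
```

View pics/o.png

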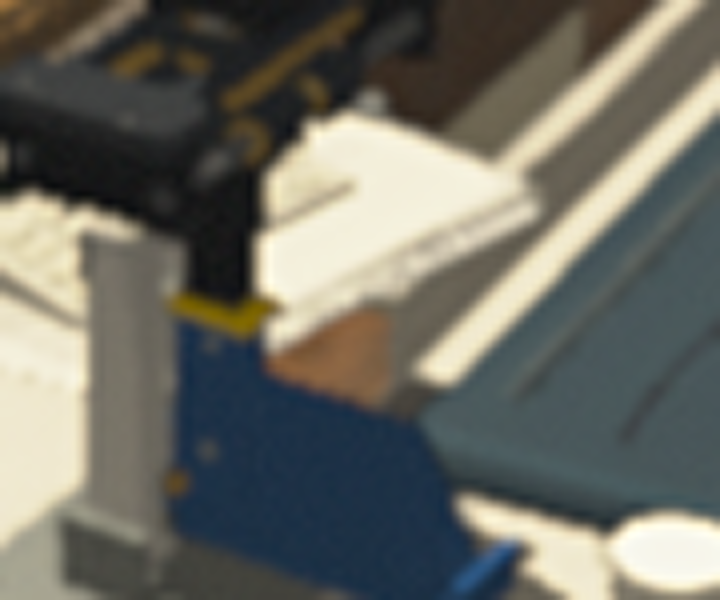

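```bash
python3 -m crank '[[0,-0.01,0,0,0,0,-1],[0,-0.03,0,0,0,0,-1],[0,-0.06,0,0,0,0,-1],[0,-0.11,0,0,0,0,-1],[0,-0.16,0,0,0,0,-1],[-0.06,-0.18,0,0,0,0,-1],[-0.12,-0.18,0,0,0,0,-1],[-0.12,-0.18,0,0,0,0,-1]]' 20; python3 - <<'E'
from st import *
s=vision.camera("side");cv2.imwrite("pics/p_side.png",s)
sc=8;x0,y0=290,130
a=cv2.resize(s[y0:y0+75,x0:x0+90],None,fx=sc,fy=sc,interpolation=cv2.INTER_CUBIC);cv2.imwrite("pics/p.png",a)
a=cv2.resize(s[155:205,295:345],None,fx=12,fy=12,interpolation=cv2.INTER_CUBIC);cv2.imwrite("pics/p2.png",a)
E
```

```text
time: 27.92
position: [0.5333, -0.1885, 0.2096]
tool_rot: [0.707, -0.023, 0.024, -0.706]
ft_force: [0.7, 0.2, -0.4]
grip_width: 0.0006
t 27.93 bracket in stand mm x -10.3 y -0.5 z 163.0 yaw err -0.001 F tool-ish(x,y,z)  [ 0.73  0.16 -0.42] M [ 0.01 -0.16 -0.04] tiltxz 0.0016 -0.0009
```

View pics/p.png

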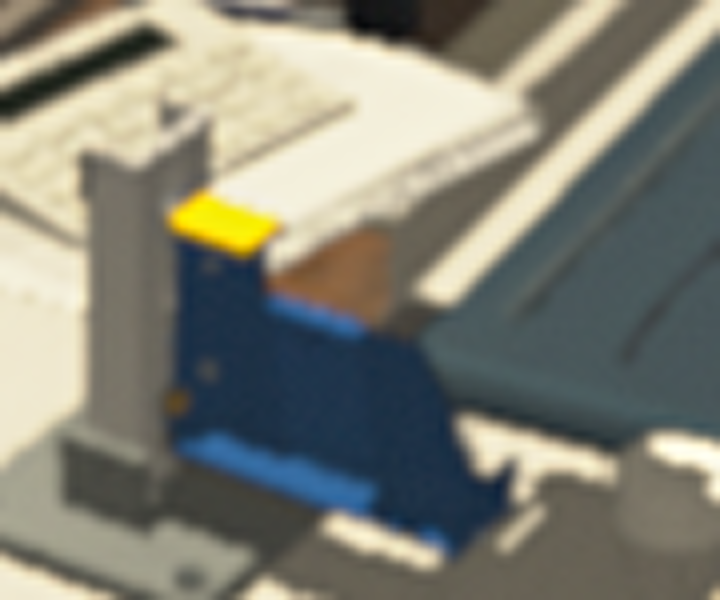

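View pics/p2.png

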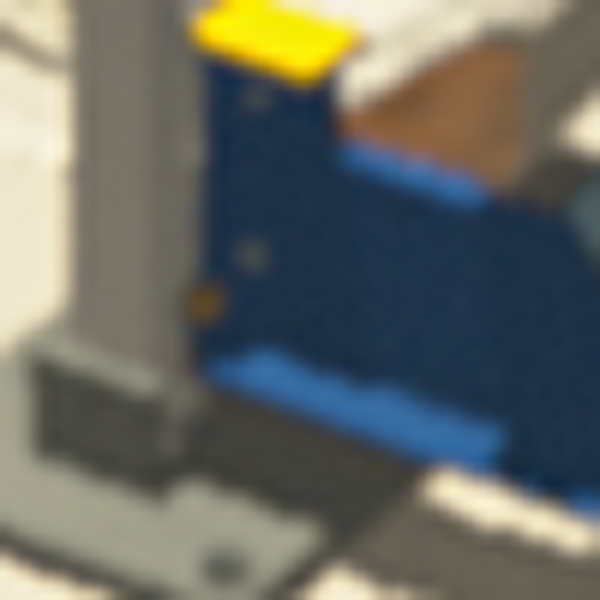

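```bash
python3 - <<'E'
from ov import *
s=cv2.imread("pics/p_side.png");sc=8;x0,y0=300,145
base=cv2.resize(s[y0:y0+60,x0:x0+66],None,fx=sc,fy=sc,interpolation=cv2.INTER_CUBIC)
cv2.imwrite("pics/q0.png",base)
L=[[(-135,22,0),(-12,22,0)],[(0,6,5),(0,6,92)],[(-36,13,92),(0,13,92),(0,-13,92),(-36,-13,92),(-36,13,92)],[(-100,5,66),(-34,5,66)]]
def dr(im,th,p,yaw,col):
    Rm=R.from_euler('zy',[yaw,th]).as_matrix()  # +th about y: x->-z (claws down); nose-down = th<0
    for l in L:
        P=np.array(l)/1e3
        q=(P@Rm.T)+p
        px=(proj("side",q)-[x0,y0]+.5)*sc-.5
        cv2.polylines(im,[np.round(px*16).astype(np.int32)],False,col,1,cv2.LINE_AA,4)
p=np.array([.6155-.0022,-.1935,.048])
dr(base,0,p,-.065,(0,255,255));dr(base,-.05,p,-.065,(0,0,255))
cv2.imwrite("pics/q.png",base)
E
```

```text
(no output)
```

View pics/q.png

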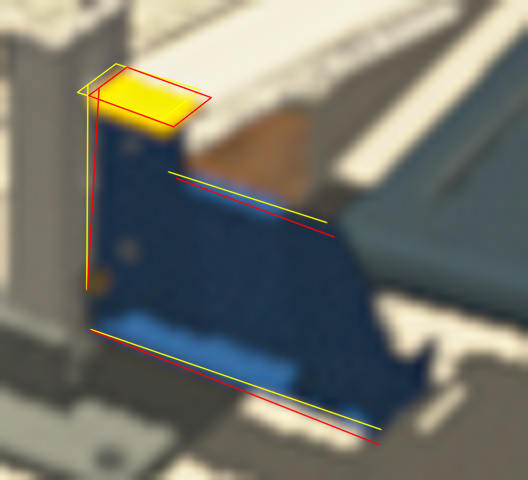

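View pics/q0.png

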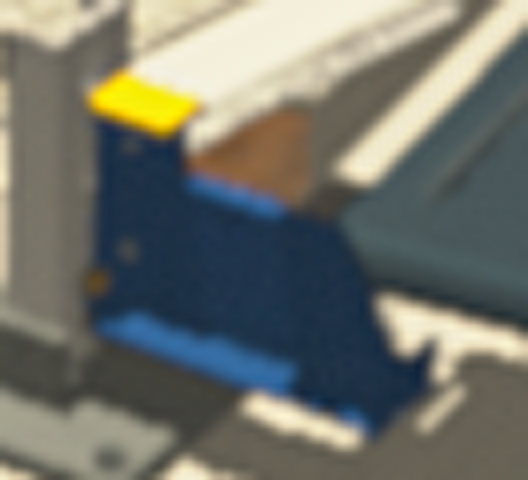

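```bash
cat > tilt.py <<'E'
from h import *
def fit(obs,x0,y0,sc,cam="side",T=None,p0=(.613,-.193,.05,-.065,0)):
    M=np.array([a for a,_ in obs])/1e3;px=np.array([[x0+(u+.5)/sc-.5,y0+(v+.5)/sc-.5] for _,(u,v) in obs])
    def res(q):
        P=M@R.from_euler('zy',[q[3],q[4]]).as_matrix().T+q[:3]
        return (proj(cam,P,T)-px).ravel()
    s=least_squares(res,p0);C=np.linalg.inv(s.jac.T@s.jac)*.4**2
    print(s.x.round(4),"sd",np.sqrt(np.diag(C)).round(4),s.fun.reshape(-1,2).round(1).tolist())
E
python3 - <<'E'
from tilt import *
fit([((0,13,92),(90,101)),((0,-13,92),(124,73)),((-36,13,92),(165,127)),((-36,-13,92),(203,104)),((-135,22,0),(372,437)),((-12,22,0),(97,331))],300,145,8)
E
```

```text
[ 0.6262 -0.2243  0.026  -0.1072 -0.0034] sd [0.005  0.0085 0.0056 0.0237 0.0169] [[-0.5, 0.0], [0.2, 0.1], [0.2, 0.3], [0.3, -0.3], [-0.1, -0.1], [-0.1, 0.0]]
```

```bash
python3 -m crank '[[0,0,-0.12,0,0,0,-1],[0,0,-0.24,0,0,0,-1],[0.06,0,-0.36,0,0,0,-1],[0.13,0.02,-0.38,0,0,0,-1],[0.13,0.03,-0.38,0,0,0,-1],[0.13,0.03,-0.38,0,0,0,-1],[0.13,0.03,-0.38,0,0,0,-1]]' 20; python3 - <<'E'
from st import *
w=vision.camera("wrist");cv2.imwrite("pics/r_w.png",w);np.save("r.npy",T_tool(robot.get_obs()))
t=vision.camera("top");cv2.imwrite("pics/r_t.png",t);
s=vision.camera("side");cv2.imwrite("pics/r_s.png",s);
cv2.imwrite("pics/r_tz.png",cv2.resize(t[95:245,320:430],None,fx=4,fy=4,interpolation=cv2.INTER_CUBIC))
E
```

```text
time: 28.85
position: [0.5871, -0.3819, 0.1945]
tool_rot: [0.707, -0.022, 0.023, -0.706]
ft_force: [-0.6, -0.8, -0.1]
grip_width: 0.0003
t 28.85 bracket in stand mm x 55.9 y -189.8 z 147.9 yaw err 0.000 F tool-ish(x,y,z)  [-0.55 -0.84 -0.08] M [ 0.11 -0.1   0.01] tiltxz 0.0019 -0.001
```

View pics/r_w.png

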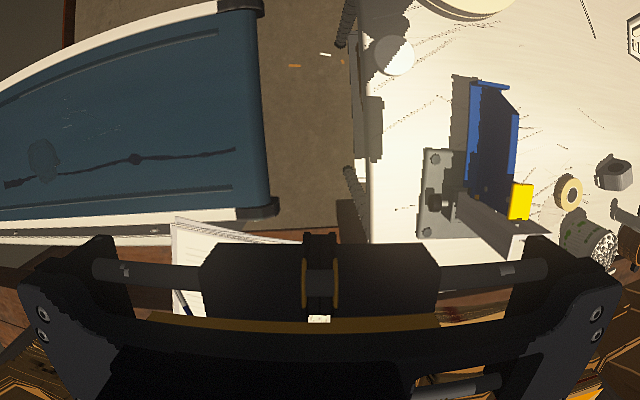

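View pics/r_tz.png

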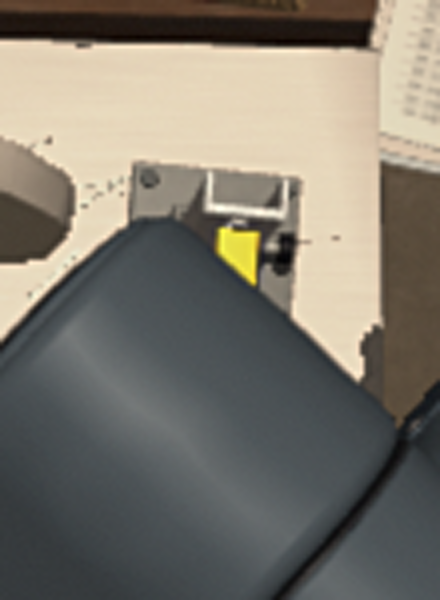

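```bash
python3 - <<'E'
import cv2
w=cv2.imread("pics/r_w.png");cv2.imwrite("pics/r_wz.png",cv2.resize(w[140:245,415:545],None,fx=5.5,fy=5.5,interpolation=cv2.INTER_CUBIC))
s=cv2.imread("pics/r_s.png");cv2.imwrite("pics/r_sz.png",cv2.resize(s[160:195,300:340],None,fx=16,fy=16,interpolation=cv2.INTER_CUBIC))
E
```

```text
(no output)
```

View pics/r_wz.png

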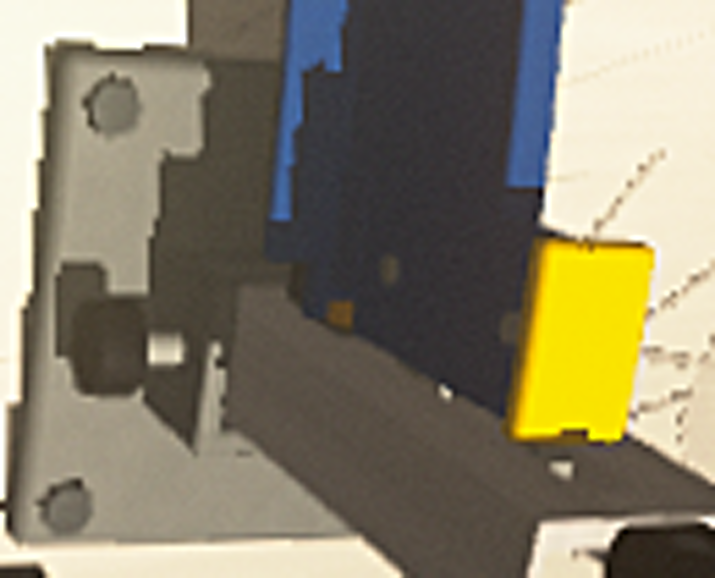

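View pics/r_sz.png

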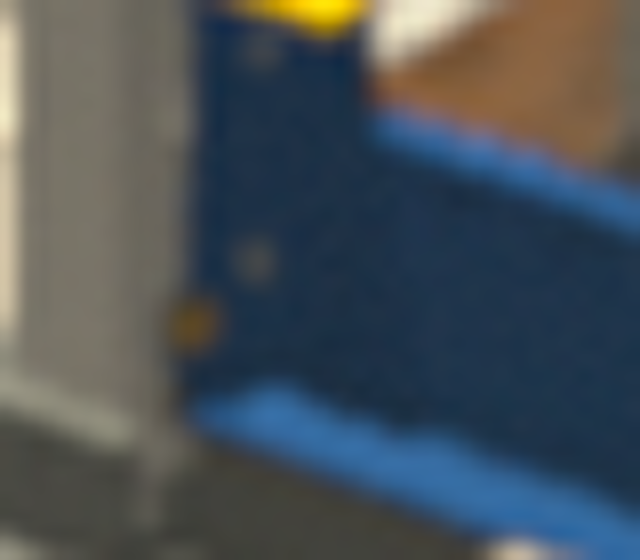

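```bash
python3 -c "
from rig import robot
print(robot.hand_in())"
```

```text
the job is handed in; nothing more can be done
None
```

The blue tape arm is hooked into both slots, pressed home and let go. The brass bolt appears to be out over its lip. I handed the job in at about 29 s of the 67 s allowed; hand-in gives no verdict.

- **Hooking:** The images put the strip about 5 mm low, give or take 2 mm. The first try met the strip face at about 6 N, so I backed off and raised the arm about 2 mm. The claws then went in without force.
- **Pressing:** I lowered the arm until the lip met the bolt, let go, and pressed the yellow pad with shut fingers. The bolt gave way, with readings of about 5 N at the step ends. The arm then moved down to a hard stop at about 14 N, and no reading went above that.
- **Last checks:**
  - **Bolt:** the wrist picture shows it sticking out into the pocket above the lip, with the back flush on the strip.
  - **Angle:** a fit to the side picture gives a pitch of about 0.00 ± 0.02 rad and a yaw error of about 0.04 rad.
  - **Height:** the underside is about 48 mm above the stand's origin.
  - **Clearance:** the gripper was about 19 cm to the side, touching nothing.

**Disagreements and unmeasured values**
- The finger tips met the pad about 32 mm later than the stated 14 mm tip length predicted. The pictures show the same.
- The position from that side-picture fit was off by up to about 3 cm in depth, so I used only its angles.
- The tongue's travel was not measured; I inferred it from the locked bolt and the hard stop.
- I did not measure the other objects again at the end, but no move went near them.

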